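Clear the pastry board and load the balance rack

TASK

Clear the marble pastry board for rolling: hang every spice pail by its bail on the pegs of the balance rack, one pail to a peg, alternating left and right so that the bar never tips further than a single pail tips it, and so chosen that it ends level (with an odd number, one goes on the middle peg). Put all the stale crusts in the white plastic tray, and leave the ramekin, jar, whisk and spoon where they are.

Things in the scene. Friction and masses are not known exactly. Their poses are not given: they have to be found in the camera images.
- board: Marble pastry board, 360 x 360 x 20 mm, fixed, lying on the work surface. Origin: centre of its underside; its top is at z = 20 mm.
- beam (a joint): Tilt (rad) of the rack's 400 mm wooden bar about its middle: 0 level, positive with its left (peg5) end up. A weak spring levels the empty bar; well damped, settles in 1 s. One pail on an end peg tips it 0.13, on an inner peg 0.07, on the middle peg 0; two on one side, none opposite, 0.2. Pressing an end peg down 30 mm tips it 0.17. Stops at 0.24.
- tray: Empty white plastic tray, outside 170 x 240 x 45 mm, walls 4 mm, fixed, with an open top, for the crusts. Origin: centre of its underside, x the short side, y the long side.
- peg1 (a point): The right-hand end peg, 170 mm from the pivot: a level brass rod 8 mm thick pointing from the bar to the robot, tip turned up 15 mm. Point: on the rod's centreline, 38 mm in front of the bar's middle plane, 26 mm behind the tip, about 190 mm up when level. The bar (14 mm thick, 18 mm high) has its top 5 mm below this. Axes: x along the rod into the bar, y left along the bar, z up.
- peg2 (a point): The right inner peg, 90 mm from the pivot: a level brass rod 8 mm thick pointing from the bar to the robot, tip turned up 15 mm. Point: on the rod's centreline, 38 mm in front of the bar's middle plane, 26 mm behind the tip, about 190 mm up when level. The bar (14 mm thick, 18 mm high) has its top 5 mm below this. Axes: x along the rod into the bar, y left along the bar, z up.
- peg3 (a point): The middle peg, 0 mm from the pivot: a level brass rod 8 mm thick pointing from the bar to the robot, tip turned up 15 mm. Point: on the rod's centreline, 38 mm in front of the bar's middle plane, 26 mm behind the tip, about 190 mm up when level. The bar (14 mm thick, 18 mm high) has its top 5 mm below this. Axes: x along the rod into the bar, y left along the bar, z up.
- peg4 (a point): The left inner peg, 90 mm from the pivot: a level brass rod 8 mm thick pointing from the bar to the robot, tip turned up 15 mm. Point: on the rod's centreline, 38 mm in front of the bar's middle plane, 26 mm behind the tip, about 190 mm up when level. The bar (14 mm thick, 18 mm high) has its top 5 mm below this. Axes: x along the rod into the bar, y left along the bar, z up.
- peg5 (a point): The left-hand end peg, 170 mm from the pivot: a level brass rod 8 mm thick pointing from the bar to the robot, tip turned up 15 mm. Point: on the rod's centreline, 38 mm in front of the bar's middle plane, 26 mm behind the tip, about 190 mm up when level. The bar (14 mm thick, 18 mm high) has its top 5 mm below this. Axes: x along the rod into the bar, y left along the bar, z up.
- pail1: Lidded steel spice pail on the board (may be absent), 59 mm across, lid top 62 mm up, 160 g. A stiff 6 mm wire bail rises at y = +25 and -25 mm to 90 mm, then slopes in to a peak at 122 mm, so a peg passes under it along the pail's x axis, either way. On the peak an upright round wooden knob to grip: 22 mm across, 125 to 159 mm up, with a 26 mm cap to 165 mm. Origin: centre of the underside, z up.
- pail1_bail (a point): Peak of the bail of pail1: wire centre, 122 mm above its origin. Resting on a peg it is 7 mm above the peg's centreline.
- pail2: Lidded steel spice pail on the board (may be absent), 59 mm across, lid top 62 mm up, 160 g. A stiff 6 mm wire bail rises at y = +25 and -25 mm to 90 mm, then slopes in to a peak at 122 mm, so a peg passes under it along the pail's x axis, either way. On the peak an upright round wooden knob to grip: 22 mm across, 125 to 159 mm up, with a 26 mm cap to 165 mm. Origin: centre of the underside, z up.
- pail2_bail (a point): Peak of the bail of pail2: wire centre, 122 mm above its origin. Resting on a peg it is 7 mm above the peg's centreline.
- pail3: Lidded steel spice pail on the board (may be absent), 59 mm across, lid top 62 mm up, 160 g. A stiff 6 mm wire bail rises at y = +25 and -25 mm to 90 mm, then slopes in to a peak at 122 mm, so a peg passes under it along the pail's x axis, either way. On the peak an upright round wooden knob to grip: 22 mm across, 125 to 159 mm up, with a 26 mm cap to 165 mm. Origin: centre of the underside, z up.
- pail3_bail (a point): Peak of the bail of pail3: wire centre, 122 mm above its origin. Resting on a peg it is 7 mm above the peg's centreline.
- pail4: Lidded steel spice pail on the board (may be absent), 59 mm across, lid top 62 mm up, 160 g. A stiff 6 mm wire bail rises at y = +25 and -25 mm to 90 mm, then slopes in to a peak at 122 mm, so a peg passes under it along the pail's x axis, either way. On the peak an upright round wooden knob to grip: 22 mm across, 125 to 159 mm up, with a 26 mm cap to 165 mm. Origin: centre of the underside, z up.
- pail4_bail (a point): Peak of the bail of pail4: wire centre, 122 mm above its origin. Resting on a peg it is 7 mm above the peg's centreline.
- crust1: Stale bread crust, hard and chunky, lying on the marble board (may be absent): 70 mm long (x), 36 mm wide (y), 34 mm high with a rounded top, 35 g. Origin: centre of the underside.
- crust2: Stale bread crust, hard and chunky, lying on the marble board (may be absent): 70 mm long (x), 36 mm wide (y), 34 mm high with a rounded top, 35 g. Origin: centre of the underside.
- crust3: Stale bread crust, hard and chunky, lying on the marble board (may be absent): 70 mm long (x), 36 mm wide (y), 34 mm high with a rounded top, 35 g. Origin: centre of the underside.
- crust4: Stale bread crust, hard and chunky, lying on the marble board (may be absent): 70 mm long (x), 36 mm wide (y), 34 mm high with a rounded top, 35 g. Origin: centre of the underside.
- ramekin: White porcelain ramekin, 72 mm across, 45 mm high, standing on the marble board; not to be moved. Origin: centre of the underside.
- jar: Closed amber glass jar, 72 mm across, 110 mm high, behind the rack; not to be moved. Origin: centre of the underside.
- whisk: Flat steel whisk, 200 mm long (x), 53 mm wide, 16 mm high, lying between board and tray; not to be moved. Origin: under its middle.
- spoon: Bamboo spoon, 200 mm long (x), lying beyond the board; not to be moved. Origin: under its middle.

How it is judged:
At the end, for the whole second after the job is handed in: Every pail present hangs still and upright (within 0.25 rad) on a peg, its bail peak within 30 mm of the peg's point, one to a peg (bail peaks over 50 mm apart); the bar is level within 0.045 rad; every crust present lies at rest inside the tray ((distance between pail1_bail and peg1 below 0.03 m or distance between pail1_bail and peg2 below 0.03 m or distance between pail1_bail and peg3 below 0.03 m or distance between pail1_bail and peg4 below 0.03 m or distance between pail1_bail and peg5 below 0.03 m) and angle between each of pail1, pail2, pail3, pail4's own z axis and vertical below 0.25 rad and linear speed of each of pail1, pail2, pail3, pail4, crust1, crust2, crust3, crust4 below 0.05 m/s and (distance between pail2_bail and peg1 below 0.03 m or distance between pail2_bail and peg2 below 0.03 m or distance between pail2_bail and peg3 below 0.03 m or distance between pail2_bail and peg4 below 0.03 m or distance between pail2_bail and peg5 below 0.03 m) and (distance between pail3_bail and peg1 below 0.03 m or distance between pail3_bail and peg2 below 0.03 m or distance between pail3_bail and peg3 below 0.03 m or distance between pail3_bail and peg4 below 0.03 m or distance between pail3_bail and peg5 below 0.03 m) and (distance between pail4_bail and peg1 below 0.03 m or distance between pail4_bail and peg2 below 0.03 m or distance between pail4_bail and peg3 below 0.03 m or distance between pail4_bail and peg4 below 0.03 m or distance between pail4_bail and peg5 below 0.03 m) and x of crust1 in the frame of tray between -0.085 and 0.085 m and y of crust1 in the frame of tray between -0.12 and 0.12 m and z of each of crust1, crust2, crust3, crust4 in the frame of tray below 0.075 m and x of crust2 in the frame of tray between -0.085 and 0.085 m and y of crust2 in the frame of tray between -0.12 and 0.12 m and x of crust3 in the frame of tray between -0.085 and 0.085 m and y of crust3 in the frame of tray between -0.12 and 0.12 m and x of crust4 in the frame of tray between -0.085 and 0.085 m and y of crust4 in the frame of tray between -0.12 and 0.12 m and distance between each of pail2_bail, pail3_bail, pail4_bail and pail1_bail above 0.05 m and distance between each of pail3_bail, pail4_bail and pail2_bail above 0.05 m and distance between pail4_bail and pail3_bail above 0.05 m and value of joint beam between -0.045 and 0.045 rad); the robot touches nothing.
It fails at once if the bar tips more than 0.17 rad (more than one pail's worth) (value of joint beam above 0.17 rad or value of joint beam below -0.17 rad).
It fails at once if the ramekin, jar, whisk or spoon is moved more than 40 mm (distance of any of ramekin, jar, whisk, spoon from where it was at the start of the episode above 0.04 m).
Of pail1, pail2, pail3, pail4 only 2 to 4 are there at a start; the rules pass over those that are not, and their reading is None.
Of crust1, crust2, crust3, crust4 only 3 to 4 are there at a start; the rules pass over those that are not, and their reading is None.
At some moment in a run one of crust1, crust2, crust3, crust4 may be knocked a few centimetres aside while the robot is not near it.
It also fails if it takes over 210 s, if anything falls off the work surface, if the arm or the gripper's body presses on something with over 40 N, if the wrist force passes 120 N, or if a joint passes its speed limit or range.

ROBOT

A 7-joint arm with a two-finger parallel gripper is mounted at the origin on the work surface. World frame = base frame: x ahead of the robot, y to its left, z up, the work surface at z = 0. Lengths are in m, angles in rad, forces in N, time in s.
With the tool pointing down it reaches from about 0.35 to 0.9 m from the base axis. Payload 8.1 kg.
Tool frame: the origin (TCP) lies midway between the tips of the shut fingers; the grasp point (between the pads) lies 19 mm behind it (robot.grip_point_offset is the distance from the TCP to the grasp point, in m); z points along the fingers, y is the line along which they close (so a half turn about z gives the same grasp; the last joint's range is limited). The gripper opens to 92 mm and grips with 3 to 60 N. Pads are 19 mm wide; open, the fingers measure 130 mm over their backs; the gripper's body (75 mm by 190 mm) begins 47 mm behind the grasp point.
Start: joints at [-1.311, 0.434, 0.025, 1.573, -0.012, 1.134, -0.075], TCP at [0.222, 0.584, 0.227] pointing down, gripper open.
Joint ranges: [-2.62, 2.62], [-0.44, 2.09], [-1.27, 1.32], [0.08, 2.57], [-1.32, 4.46], [0.12, 2], [-2.74, 2.74]. Speed limits (rad/s): [2.22, 2.22, 3.01, 3.01, 3.14, 3.14, 3.14].

INTERFACE

Orientations are given as a unit quaternion [x, y, z, w].
In Python, from cell import robot gives the robot as it stands.
- The arm moves only by the tool send_rows, never from a script. Its argument "series" is a list of rows, each a list of 2 entries, a list of its own where there are three numbers: the shift along the tool's x, y, z as a fraction of full scale, then the turn, a rotation vector about the tool's x, y, z as a fraction of full scale. In form: [[[x, y, z], [rx, ry, rz]], ...]. A call has 1 to 5 rows; each row shifts and turns the commanded pose from where the row before left it, along the tool's axes as they then stand; what a row does not reach is not made up. Full scale, the value 1, is 30 mm for a shift and 0.1 rad for a turn. A row lasts 1/10 s, in which the tool goes at most 50 mm and 8.59 degrees, less where a joint would pass 70% of its speed; a pose out of reach is approached as far as the arm can. A call with a number of a shift or a turn outside -1 to 1 is refused whole. A call with a gripper value outside its range is refused whole. "claw" is the opening, from -1 (shut) to 1 (fully open), set as the call begins (left out, the last holds). The fingers move at their own pace and stop on an object; "grip_force" is the grip in N (left out, the last holds). Time passes only in rows, so rows that do not move let the fingers close. It gives the time, the measured TCP pose, the force, the opening and the grip force at its end, in the units of the state.
- robot.observe(): the state, without advancing time (a new reading comes with each control period).
- robot.get_image(name): name is "scene" or "side" or "wrist"; returns a dict with "frame" (420x560x3 uint8, blue, green, red), "z_map" (420x560 float32, m along the optical axis (not along the pixel's ray), 0 where there is no reading), "fx", "fy", "cx", "cy" (pixels), "origin" and "attitude" of the camera in the world. Camera axes: x right, y down, z forward; pixel columns grow to the right and rows downward; lengths in m; the calibration is good to about 2 mm. A picture is of the moment at which its call begins.
- robot.close_job(): hands the job in; it is judged then, once.
The state is a dict: "time": time; "joint_positions": joint angles; "dq": joint speeds; "joint_torque": joint torques, N m; "tcp_pos": TCP position; "ee_rot": TCP orientation; "force": force on the tool from outside, world axes, zero at the start; "torque": the same for the moment, N m; "grip_width": finger opening in m; "gripper_force": force on a finger pad.
Only numpy, scipy, OpenCV 4.12 (cv2) and the standard library are available. Lean on these libraries where they do the work, as an engineer would, in place of code of your own. Each camera call takes 0.05 s, during which the arm holds its last target. There are 200 camera calls.

## Working session

There is one attempt and no reset: what is moved stays moved. The work goes in short steps, Python scripts to look and compute and a tool call to move; the robot and the scene stay as the last step left them, time stands still between calls to the robot, and variables do not carry over. Pictures are saved under pics/ and viewed, at most 14 in all, crops included, and the job is handed in when it is done.

Besides the shell and the picture viewer there is one more tool, called after "Emit:" as name(argument=value, ...), one argument or row to a line, values as JSON. send_rows: Moves the arm, as the interface text tells. Shift numbers are shares of 30 mm and turn numbers shares of 0.1 rad, none past 1 either way. Its arguments: {"type":"object","properties":{"series":{"type":"array","items":{"type":"array"}},"claw":{"type":"number"},"grip_force":{"type":"number"}},"required":["series"]}

```bash
mkdir -p pics; ls
cat > h.py <<'E'
import numpy as np, cv2
from cell import robot
from scipy.spatial.transform import Rotation as R
def cam(n, save=None):
    d=robot.get_image(n)
    if save: cv2.imwrite('pics/'+save,d['frame'])
    a=np.array(d['attitude'],float)
    M=a if a.shape==(3,3) else R.from_quat(a).as_matrix()
    z=d['z_map']; v,u=np.mgrid[:z.shape[0],:z.shape[1]]
    P=np.stack([(u-d['cx'])/d['fx']*z,(v-d['cy'])/d['fy']*z,z],-1)@M.T+np.array(d['origin'])
    P[z==0]=np.nan
    return d,M,P
E
python3 - <<'E'
from h import *
s=robot.observe();print(s['time'],s['tcp_pos'],s['ee_rot'],s['grip_width'],robot.grip_point_offset)
for n in('scene','side'):
    d,M,P=cam(n,n+'0.png');print(n,d['origin'],d['attitude'],d['fx'],d['cx'],d['cy'])
    np.save(n+'P.npy',P); np.save(n+'F.npy',d['frame'])
E
```

```text
pics
0.0 [0.2216665  0.58382557 0.22593255] [ 1.80424770e-01  9.83588475e-01 -7.80890596e-04 -6.49954151e-05] 0.09140115193504611 0.0188
scene [ 1.40538702 -0.17712079  0.86755505] [ 0.72905194  0.54870978 -0.24776115 -0.32559985] 408.93870679045926 280.6926824655209 206.22621734470616
side [ 0.39628705 -0.63293966  0.94866358] [ 0.92809892 -0.13619958  0.04971756 -0.3429435 ] 409.73504746966677 277.39028441861126 209.65545850336957
```

View pics/scene0.png

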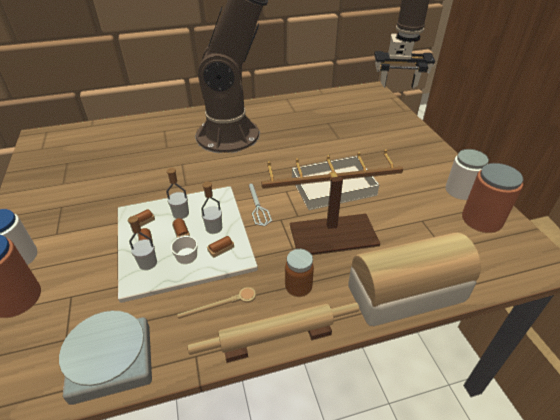

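View pics/side0.png

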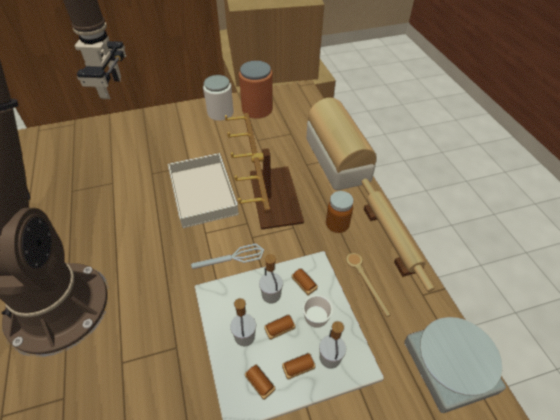

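Run:
```python
from h import *
def comps(m,a):
    n,l,s,c=cv2.connectedComponentsWithStats(m.astype(np.uint8),connectivity=8)
    return [(l==i,c[i]) for i in range(1,n) if s[i,4]>=a]
for n in('side','scene'):
    P=np.load(n+'P.npy');F=np.load(n+'F.npy');hsv=cv2.cvtColor(F,cv2.COLOR_BGR2HSV)
    x,y,z=P[...,0],P[...,1],P[...,2]
    # white marble / tray rects by saturation
    lo=(hsv[...,1]<60)&(hsv[...,2]>130)
    for nm,mm in(('board',lo&(abs(z-.02)<.01)),('trayfloor',lo&(z<.012)),('trayrim',(abs(z-.045)<.006)&lo)):
        for m,c in comps(mm,150):
            p=P[m]; r=cv2.minAreaRect(p[:,:2].astype(np.float32)*1000);print(n,nm,c.round(),m.sum(),np.round(r[0]),np.round(r[1]),round(r[2],1))
    br=(hsv[...,1]>110)
    on=(x>.2)&(x<.85)&(y<.1)&(y>-.6)
    for nm,mm in(('crust',br&(z>.03)&(z<.075)&on),('knob',(z>.147)&(z<.2)&on)):
        for m,c in comps(mm,25):
            p=P[m]; r=cv2.minAreaRect(p[:,:2].astype(np.float32)*1000);print(n,nm,c.round(),m.sum(),np.round(p.mean(0)*1000),'top',np.round(p[:,2].max()*1000),np.round(r[0]),np.round(r[1]),round(r[2],1))
    pg=(z>.17)&(z<.23)&(y>.0)&(y<.5)&(x>.2)&(x<.8)
    for m,c in comps(pg,20):
        p=P[m];r=cv2.minAreaRect(p[:,:2].astype(np.float32)*1000);print(n,'rack',c.round(),m.sum(),np.round(p.min(0)*1000),np.round(p.max(0)*1000),np.round(r[0]),np.round(r[1]),round(r[2],1))
```

```text
side board [281. 342.] 16481 [ 527. -229.] [360. 363.] 0.8
side board [212. 260.] 178 [407.  12.] [ 17. 122.] 88.4
side board [317. 313.] 270 [ 618. -221.] [48. 42.] 5.5
side trayfloor [465. 203.] 44306 [1803.  883.] [3147. 1401.] 80.0
side trayfloor [202. 189.] 2355 [423. 299.] [163. 206.] 1.2
side trayfloor [243. 254.] 346 [464.  10.] [164.  63.] 5.5
side trayrim [202. 188.] 332 [423. 280.] [170. 246.] 1.2
side trayrim [447. 381.] 806 [ 866. -421.] [143. 166.] 0.7
side crust [338. 219.] 250 [769.  18.  53.] top 75.0 [772.  24.] [34. 71.] 61.6
side crust [304. 281.] 316 [ 613. -139.   47.] top 57.0 [ 615. -136.] [30. 65.] 19.7
side crust [279. 326.] 383 [ 519. -238.   47.] top 56.0 [ 519. -235.] [63. 29.] 9.7
side crust [298. 365.] 459 [ 531. -336.   48.] top 56.0 [ 533. -334.] [65. 30.] 3.4
side crust [260. 381.] 474 [ 442. -344.   49.] top 56.0 [ 442. -342.] [30. 64.] 24.3
side knob [260. 198.] 262 [551.  43. 185.] top 199.0 [555.  43.] [98. 73.] 38.2
side knob [270. 262.] 159 [ 526. -141.  174.] top 187.0 [ 526. -138.] [25. 22.] 74.3
side knob [240. 306.] 181 [ 436. -229.  176.] 
[... 752 characters left out ...]
323.] [31. 21.] 4.3
scene crust [220. 246.] 282 [ 628. -130.   46.] top 57.0 [ 624. -128.] [30. 66.] 20.4
scene crust [298. 282.] 311 [810.  35.  53.] top 75.0 [804.  41.] [71. 33.] 79.5
scene crust [ 33. 281.] 43 [ 621. -599.   53.] top 74.0 [ 622. -599.] [27.  2.] 0.1
scene knob [277. 181.] 300 [564.  50. 182.] top 199.0 [560.  47.] [96. 71.] 39.8
scene knob [172. 175.] 123 [ 443. -222.  172.] top 188.0 [ 439. -223.] [24. 25.] 88.1
scene knob [207. 189.] 132 [ 533. -136.  172.] top 188.0 [ 529. -135.] [24. 23.] 55.8
scene knob [134. 224.] 159 [ 617. -327.  172.] top 187.0 [ 613. -327.] [22. 25.] 33.6
scene rack [332. 175.] 1370 [502.   7. 170.] [626. 404. 207.] [571. 206.] [399. 111.] 85.3
```

Run:
```python
from h import *
D={n:(np.load(n+'P.npy'),np.load(n+'F.npy')) for n in('side','scene')}
def ang(p):
    q=p[:,:2]-p[:,:2].mean(0);w,V=np.linalg.eigh(q.T@q);v=V[:,1];return np.degrees(np.arctan2(v[1],v[0])),np.sqrt(w/len(q))
for nm,c in dict(A=(.4365,-.224),B=(.5275,-.137),C=(.611,-.329)).items():
    for n,(P,F) in D.items():
        m=(np.hypot(P[...,0]-c[0],P[...,1]-c[1])<.033)&(P[...,2]>.09)&(P[...,2]<.138)
        p=P[m];print(nm,n,len(p),np.round(p.mean(0)*1000),ang(p))
for n,(P,F) in D.items():
    x,y,z=P[...,0],P[...,1],P[...,2]
    m=(z>.17)&(z<.225)&(y>-.02)&(y<.43)&(x>.48)&(x<.64)
    p=P[m]
    # bar: darkish brown near x>0.58
    b=p[(p[:,2]>.178)&(p[:,2]<.1875)&(p[:,0]>.565)]
    # robust line fit
    vx,vy,x0,y0=cv2.fitLine(b[:,:2].astype(np.float32),cv2.DIST_HUBER,0,.003,.01).ravel()
    print(n,'bar dir',np.degrees(np.arctan2(vy,vx)),x0,y0,np.quantile(b[:,1],[0,1]))
    u=np.array([vx,vy])*np.sign(vy); nn=np.array([-u[1],u[0]]) # nn toward -x
    s=(p[:,:2]-[x0,y0])@u; t=(p[:,:2]-[x0,y0])@nn
    f=t>.014
    h=np.sort(s[f]); cl=np.split(h,np.where(np.diff(h)>.02)[0]+1)
    for k in cl:
        if len(k)<5: continue
        sel=f&(s>=k[0])&(s<=k[-1]); q=p[sel];r=q[t[sel]<.05]
        print(' peg',len(k),'s',k.mean().round(4),'tmax',t[sel].max().round(4),'tip',np.round(q[np.argmax(t[sel])],3),'rod z',np.round(np.median(r[:,2]),4),'rod mean',np.round(np.median(r,0),4), 'ang',ang(q)[0])
    print(' bar ends s',s[~f].min(),s[~f].max())
```

```text
A side 48 [ 432. -244.  118.] (np.float64(78.84512983868964), array([0.00171293, 0.00660825]))
A scene 68 [ 439. -222.  116.] (np.float64(77.66086948017157), array([0.0019576, 0.0199152]))
B side 60 [ 528. -146.  113.] (np.float64(106.56298047202408), array([0.0017091, 0.0196034]))
B scene 68 [ 530. -137.  116.] (np.float64(104.51464183748882), array([0.00169537, 0.01997059]))
C side 62 [ 608. -344.  116.] (np.float64(84.59132032777447), array([0.00165014, 0.01565017]))
C scene 87 [ 613. -326.  116.] (np.float64(82.89347093125929), array([0.00180842, 0.01977303]))
side bar dir 84.57315 0.58626634 0.23791772 [0.00651701 0.401014  ]
 peg 84 s -0.2055 tmax 0.0717 tip [0.496 0.043 0.188] rod z 0.1906 rod mean [0.5348 0.036  0.1906] ang 174.48245825765503
 peg 74 s -0.1259 tmax 0.0704 tip [0.505 0.123 0.2  ] rod z 0.1911 rod mean [0.5431 0.1149 0.1911] ang 173.22862243220274
 peg 68 s -0.0357 tmax 0.0685 tip [0.515 0.209 0.189] rod z 0.1908 rod mean [0.5507 0.2049 0.1908] ang 173.81617811653288
 peg 57 s 0.0538 tmax 0.0678 tip [0.524 0.3   0.199] rod z 0.1906 rod mean [0.5601 0.2942 0.190
[... 223 characters left out ...]
 0.5886001 0.21043977 [0.00790038 0.40384271]
 peg 45 s -0.1758 tmax 0.069 tip [0.502 0.045 0.194] rod z 0.193 rod mean [0.5421 0.0388 0.193 ] ang 173.77005870541328
 peg 45 s -0.096 tmax 0.0693 tip [0.51  0.127 0.196] rod z 0.1936 rod mean [0.5475 0.1182 0.1936] ang 172.40798244222933
 peg 50 s -0.0061 tmax 0.0718 tip [0.517 0.214 0.205] rod z 0.1935 rod mean [0.5591 0.2074 0.1935] ang 173.52787859168097
 peg 49 s 0.0831 tmax 0.0749 tip [0.523 0.301 0.195] rod z 0.1939 rod mean [0.5654 0.2962 0.1939] ang 173.9961584272059
 peg 48 s 0.1632 tmax 0.074 tip [0.533 0.384 0.203] rod z 0.1935 rod mean [0.5762 0.3751 0.1935] ang 172.3748906292091
 bar ends s -0.20527619841055098 0.19389410148631817
```

Emit:
send_rows(
  series=[
    [[0,0,0],[0,0,-0.907]],
    [[0,0,0],[0,0,-0.907]],
    [[0,0,0],[0,0,-0.907]],
    [[0,0,0],[0,0,-0.907]],
    [[0,0,0],[0,0,0]],
  ],
  claw=0.2,
  grip_force=25,
)

```text
time: 0.6
tcp_pos: [0.2219, 0.584, 0.2263]
ee_rot: [-0.001, 1.0, -0.0, -0.0]
force: [1.0, 0.1, 0.9]
grip_width: 0.0575
gripper_force: 0.0
```

Emit:
send_rows(
  series=[
    [[-0.667,-0.667,0],[0,0,0]],
    [[-0.667,-0.667,0],[0,0,0]],
    [[-0.667,-0.667,0],[0,0,0]],
    [[-0.667,-0.667,0],[0,0,0]],
    [[-0.667,-0.667,0],[0,0,0]],
  ],
)

```text
time: 1.1
tcp_pos: [0.3225, 0.4832, 0.2265]
ee_rot: [0.002, 1.0, -0.0, -0.0]
force: [0.3, 0.7, 1.2]
grip_width: 0.0553
gripper_force: 0.0
```

Emit:
send_rows(
  series=[
    [[-0.2,-1,0],[0,0,0]],
    [[-0.2,-1,0],[0,0,0]],
    [[-0.2,-1,0],[0,0,0]],
    [[-0.2,-1,0],[0,0,0]],
    [[-0.2,-1,0],[0,0,0]],
  ],
)

```text
time: 1.6
tcp_pos: [0.3519, 0.3329, 0.2266]
ee_rot: [0.002, 1.0, -0.0, -0.0]
force: [-0.0, -0.6, 0.1]
grip_width: 0.055
gripper_force: 0.0
```

Emit:
send_rows(
  series=[
    [[-0.2,-1,0],[0,0,0]],
    [[-0.2,-1,0],[0,0,0]],
    [[-0.2,-1,0],[0,0,0]],
    [[-0.2,-1,0],[0,0,0]],
    [[-0.2,-1,0],[0,0,0]],
  ],
)

```text
time: 2.1
tcp_pos: [0.3818, 0.183, 0.2267]
ee_rot: [0.002, 1.0, 0.0, -0.0]
force: [0.5, -1.3, -0.2]
grip_width: 0.0552
gripper_force: 0.0
```

Emit:
send_rows(
  series=[
    [[-0.2,-1,0],[0,0,0]],
    [[-0.2,-1,0],[0,0,0]],
    [[-0.2,-1,0],[0,0,0]],
    [[-0.2,-1,0],[0,0,0]],
    [[-0.2,-1,0],[0,0,0]],
  ],
)

```text
time: 2.6
tcp_pos: [0.4118, 0.033, 0.2268]
ee_rot: [0.002, 1.0, 0.0, 0.0]
force: [0.5, -0.1, -0.2]
grip_width: 0.0554
gripper_force: 0.0
```

Emit:
send_rows(
  series=[
    [[-0.2,-1,0],[0,0,0]],
    [[-0.2,-1,0],[0,0,0]],
    [[-0.2,-1,0],[0,0,0]],
    [[-0.2,-1,0],[0,0,0]],
    [[-0.2,-1,0],[0,0,0]],
  ],
)

```text
time: 3.1
tcp_pos: [0.4419, -0.1169, 0.2268]
ee_rot: [0.002, 1.0, 0.0, 0.0]
force: [-0.3, 1.4, 1.7]
grip_width: 0.055
gripper_force: 0.0
```

Emit:
send_rows(
  series=[
    [[-0.95,-0.217,0],[0,0,0]],
    [[-0.95,-0.217,0],[0,0,0]],
    [[-0.95,-0.217,0],[0,0,0]],
    [[0,0,0],[0,0,-0.93]],
    [[0,0,0],[0,0,-0.93]],
  ],
)

```text
time: 3.6
tcp_pos: [0.5278, -0.1354, 0.2261]
ee_rot: [-0.093, 0.996, -0.0, -0.0]
force: [0.3, -0.1, -0.7]
grip_width: 0.0552
gripper_force: 0.0
```

Emit:
send_rows(
  series=[
    [[0,0,0],[0,0,-0.93]],
    [[0,0,0],[0,0,-0.93]],
    [[0,0,0],[0,0,0]],
    [[0,0,0],[0,0,0]],
  ],
)

```text
time: 4.0
tcp_pos: [0.5272, -0.1353, 0.2267]
ee_rot: [-0.183, 0.983, 0.0, -0.0]
force: [0.1, 0.0, -0.3]
grip_width: 0.0549
gripper_force: 0.0
```

Run:
```python
from h import *
d,M,P=cam('wrist','w1.png');print(d['origin'])
x,y,z=P[...,0],P[...,1],P[...,2]
m=(z>.145)&(z<.2)&(abs(x-.5275)<.05)&(abs(y+.137)<.05)
cap=P[m&(z>.178)];print(len(cap),np.round(cap.min(0),4),np.round(cap.max(0),4))
```

```text
[ 0.45956341 -0.16098745  0.38509749]
1186 [ 0.5147 -0.1484  0.181 ] [ 0.5399 -0.1228  0.1872]
```

View pics/w1.png

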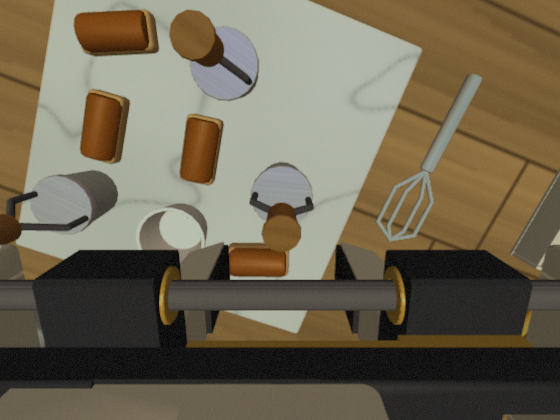

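Emit:
send_rows(
  series=[
    [[0,0,0.667],[0,0,0]],
    [[0,0,0.667],[0,0,0]],
    [[0,0,0.667],[0,0,0]],
    [[0,0,0.667],[0,0,0]],
    [[0,0,0],[0,0,0]],
  ],
)

```text
time: 4.55
tcp_pos: [0.5257, -0.1348, 0.1445]
ee_rot: [-0.184, 0.983, 0.001, -0.002]
force: [-0.1, -0.4, -0.4]
grip_width: 0.0553
gripper_force: 0.0
```

Emit:
send_rows(
  series=[
    [[0,0,0],[0,0,0]],
    [[0,0,0],[0,0,0]],
    [[0,0,0],[0,0,0]],
    [[0,0,0],[0,0,0]],
    [[0,0,0],[0,0,0]],
  ],
  claw=-1,
  grip_force=25,
)

```text
time: 5.05
tcp_pos: [0.5278, -0.1354, 0.1473]
ee_rot: [-0.185, 0.983, -0.0, 0.001]
force: [0.1, -0.4, 2.8]
grip_width: 0.0243
gripper_force: 25.0
```

Emit:
send_rows(
  series=[
    [[0,0,0],[0,0,0]],
    [[0,0,-0.3],[0,0,0]],
    [[0,0,-0.7],[0,0,0]],
    [[0,0,-1],[0,0,0]],
    [[0,0,-1],[0,0,0]],
  ],
)

```text
time: 5.55
tcp_pos: [0.5266, -0.1352, 0.2377]
ee_rot: [-0.185, 0.983, 0.0, -0.001]
force: [1.8, -0.5, -2.1]
grip_width: 0.0246
gripper_force: 25.0
```

Emit:
send_rows(
  series=[
    [[0,0,-0.1],[0,0,0.93]],
    [[0,0,0],[0,0,0.93]],
    [[0,0,0],[0,0,0.93]],
    [[0,0,0],[0,0,0.93]],
    [[0,0,0],[0,0,0]],
  ],
)

```text
time: 6.05
tcp_pos: [0.527, -0.1351, 0.2398]
ee_rot: [0.001, 1.0, 0.0, -0.0]
force: [0.0, 0.5, -1.7]
grip_width: 0.0248
gripper_force: 25.0
```

Emit:
send_rows(
  series=[
    [[0.967,0,0],[0,0,0]],
    [[0.967,0.2,0],[0,0,0]],
    [[0.967,0.4,0],[0,0,0]],
    [[0,0.7,0],[0,0,0]],
    [[0,0.7,0],[0,0,0]],
  ],
)

```text
time: 6.55
tcp_pos: [0.4393, -0.075, 0.2401]
ee_rot: [-0.001, 1.0, 0.0, 0.0]
force: [0.9, 0.7, -0.9]
grip_width: 0.0246
gripper_force: 25.0
```

Emit:
send_rows(
  series=[
    [[0,0.8,0],[0,0,0]],
    [[0,0.8,0],[0,0,0]],
    [[0,0.8,0],[0,0,0]],
    [[0,0.8,0],[0,0,0]],
    [[0,0.8,0],[0,0,0]],
  ],
)

```text
time: 7.05
tcp_pos: [0.44, 0.0456, 0.24]
ee_rot: [-0.001, 1.0, -0.0, 0.0]
force: [0.9, 0.5, -1.1]
grip_width: 0.0248
gripper_force: 25.0
```

Emit:
send_rows(
  series=[
    [[0,0.8,0],[0,0,0]],
    [[0,0.8,0],[0,0,0]],
    [[0,0.8,0],[0,0,0]],
    [[0,0.8,0],[0,0,0]],
    [[0,0.8,0],[0,0,0]],
  ],
)

```text
time: 7.55
tcp_pos: [0.4401, 0.1656, 0.2399]
ee_rot: [-0.001, 1.0, -0.0, 0.0]
force: [0.1, -0.1, -1.8]
grip_width: 0.0245
gripper_force: 25.0
```

Emit:
send_rows(
  series=[
    [[0,0.8,0],[0,0,0]],
    [[0,0.8,0],[0,0,0]],
    [[0,0.8,0],[0,0,0]],
    [[0,0.8,0],[0,0,0]],
    [[0,0.6,0],[0,0,0]],
  ],
)

```text
time: 8.05
tcp_pos: [0.44, 0.2802, 0.2398]
ee_rot: [-0.002, 1.0, 0.0, -0.0]
force: [0.6, 0.2, -2.4]
grip_width: 0.0246
gripper_force: 25.0
```

Emit:
send_rows(
  series=[
    [[-0.3,0.3,0],[0,0,0]],
    [[-0.3,0,0],[0,0,0]],
    [[-0.3,0,0],[0,0,0]],
    [[0,0,0],[0,0,0]],
    [[0,0,0],[0,0,0]],
  ],
)

```text
time: 8.55
tcp_pos: [0.4678, 0.2865, 0.2396]
ee_rot: [0.001, 1.0, -0.0, -0.0]
force: [-0.4, -0.6, -1.6]
grip_width: 0.0241
gripper_force: 25.0
```

Run:
```python
from h import *
s=robot.observe();print(s['time'],s['tcp_pos'],s['ee_rot'],s['force'])
a=[cam(n)[0]['frame'] for n in('scene','side')]
c=[cv2.resize(a[0][120:260,230:430],None,fx=2.0,fy=2.0),cv2.resize(a[1][90:230,160:310],None,fx=2,fy=2)]
cv2.imwrite('pics/b1.png',np.hstack(c))
for n in('side','scene'):
    d,M,P=cam(n);t=s['tcp_pos'];z=P[...,2]
    q=np.hypot(P[...,0]-t[0],P[...,1]-t[1])
    m=(q<.033)&(z>t[2]-.055)&(z<t[2]-.012);p=P[m]
    u=p[:,:2]-p[:,:2].mean(0);w,V=np.linalg.eigh(u.T@u);print(n,len(p),p.mean(0),np.degrees(np.arctan2(V[1,1],V[0,1])),np.sqrt(w/len(u)))
```

```text
8.55 [0.46779964 0.28650303 0.23958021] [ 1.00356255e-03  9.99999454e-01 -2.65013924e-04 -1.19144761e-04] [-0.3661304  -0.59436888 -1.5702052 ]
side 37 [0.46374545 0.26702202 0.20861231] 83.11304991121425 [0.0017112  0.01049269]
scene 63 [0.46914584 0.28444211 0.20761735] 84.39834042867555 [0.00191548 0.0203502 ]
```

View pics/b1.png

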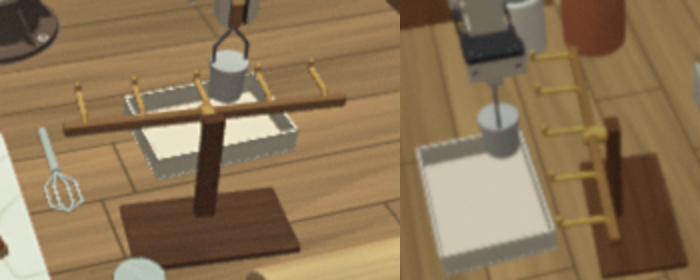

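Emit:
send_rows(
  series=[
    [[0,0.31,0],[0,0,0]],
    [[0,0.31,0],[0,0,0]],
    [[-0.4,-0.04,0],[0,0,0]],
    [[-0.4,-0.04,0],[0,0,0]],
    [[-0.4,-0.04,0],[0,0,0]],
  ],
)

```text
time: 9.25
tcp_pos: [0.5049, 0.3023, 0.2397]
ee_rot: [0.0, 1.0, -0.0, 0.0]
force: [0.6, -0.2, -1.4]
grip_width: 0.0241
gripper_force: 25.0
```

Emit:
send_rows(
  series=[
    [[-0.4,-0.04,0],[0,0,0]],
    [[-0.4,-0.04,0],[0,0,0]],
    [[-0.4,-0.04,0],[0,0,0]],
    [[-0.3,-0.03,0],[0,0,0]],
    [[-0.27,-0.03,0],[0,0,0]],
  ],
)

```text
time: 9.75
tcp_pos: [0.5573, 0.2971, 0.2396]
ee_rot: [0.0, 1.0, -0.0, -0.0]
force: [-2.0, -0.3, -1.2]
grip_width: 0.0243
gripper_force: 25.0
```

Emit:
send_rows(
  series=[
    [[0,0,0.2],[0,0,0]],
    [[0,0,0.2],[0,0,0]],
    [[0,0,0.2],[0,0,0]],
    [[0,0,0.2],[0,0,0]],
    [[0,0,0.2],[0,0,0]],
  ],
)

```text
time: 10.25
tcp_pos: [0.556, 0.2974, 0.2091]
ee_rot: [-0.0, 1.0, -0.0, -0.0]
force: [0.5, -0.5, -1.4]
grip_width: 0.0245
gripper_force: 25.0
```

Run:
```python
from h import *
s=robot.observe();print(s['time'],s['tcp_pos'],s['ee_rot'],s['force'])
a=[cam(n)[0]['frame'] for n in('scene','side')]
c=[cv2.resize(a[0][120:240,280:410],None,fx=2.7,fy=2.7),cv2.resize(a[1][90:210,180:310],None,fx=2.7,fy=2.7)]
cv2.imwrite('pics/b2.png',np.hstack(c))
```

```text
10.25 [0.55599334 0.29744748 0.20907644] [-1.91323379e-04  9.99999965e-01 -2.69504819e-05 -1.78264713e-04] [ 0.53167432 -0.45806996 -1.35275777]
```

View pics/b2.png

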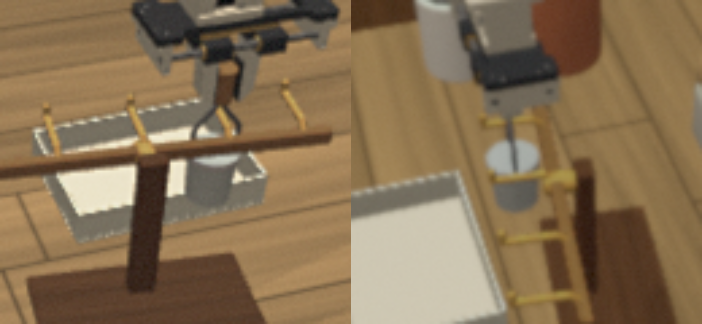

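Emit:
send_rows(
  series=[
    [[0,0,0.15],[0,0,0]],
    [[0,0,0.15],[0,0,0]],
    [[0,0,0.1],[0,0,0]],
    [[0,0,0.1],[0,0,0]],
    [[0,0,0],[0,0,0]],
  ],
)

```text
time: 10.85
tcp_pos: [0.5563, 0.2981, 0.1945]
ee_rot: [-0.0, 1.0, 0.0, 0.0]
force: [0.3, 3.9, 0.0]
grip_width: 0.0243
gripper_force: 25.0
```

Emit:
send_rows(
  series=[
    [[0,0,0],[0,0,0]],
    [[0,0,0],[0,0,0]],
    [[0,0,0],[0,0,0]],
    [[0,0,0],[0,0,0]],
    [[0,0,0],[0,0,0]],
  ],
)

```text
time: 11.35
tcp_pos: [0.5565, 0.2977, 0.1949]
ee_rot: [-0.0, 1.0, 0.0, 0.0]
force: [0.4, 5.1, 1.6]
grip_width: 0.0246
gripper_force: 25.0
```

Emit:
send_rows(
  series=[
    [[0,0,0],[0,0,0]],
    [[0,0,0],[0,0,0]],
    [[0,0,0],[0,0,0]],
    [[0,0,0],[0,0,0]],
    [[0,0,0],[0,0,0]],
  ],
  claw=0.2,
)

```text
time: 11.85
tcp_pos: [0.5565, 0.2968, 0.1946]
ee_rot: [0.0, 1.0, -0.0, -0.0]
force: [-0.4, -0.2, -0.7]
grip_width: 0.0544
gripper_force: 0.0
```

Emit:
send_rows(
  series=[
    [[0,0,-0.4],[0,0,0]],
    [[0,0,-0.8],[0,0,0]],
    [[0,0,-0.8],[0,0,0]],
    [[0,0,-0.8],[0,0,0]],
    [[0,0,0],[0,0,0]],
  ],
)

```text
time: 12.35
tcp_pos: [0.5581, 0.2981, 0.2834]
ee_rot: [0.0, 1.0, 0.002, 0.003]
force: [0.3, -0.1, 0.6]
grip_width: 0.0551
gripper_force: 0.0
```

```bash
cat >> h.py <<'E'
O=np.array([.5855,.203]);U=np.array([.101,.995]);X=np.array([.995,-.101])
def rack():
    for n in('side','scene'):
        d,M,P=cam(n);z=P[...,2];t=(P[...,:2]-O)@X;s=(P[...,:2]-O)@U
        m=(abs(t)<.014)&(abs(s)<.21)&(z>.14)&(z<.23);
        ss,zz=s[m],z[m]
        k=np.ones(len(ss),bool)
        for _ in range(8):
            c=np.polyfit(ss[k],zz[k],1);r=zz-np.polyval(c,ss);k=abs(r)<.008
        print(n,'beam tilt',round(c[0],3),'bar z',round(c[1],4),k.sum(),len(k))
        m=(t>-.09)&(t<.03)&(abs(s)<.21)&(z>.207)&(z<.26)
        nn,l,st,cc=cv2.connectedComponentsWithStats(m.astype(np.uint8))
        for i in range(1,nn):
            if st[i,4]>30: p=P[l==i]; print('  knob s,t,z',np.round([np.median(s[l==i]),np.median(t[l==i]),p[:,2].max()],3),st[i,4])
E
python3 - <<'E'
from h import *
rack();s=robot.observe();print(s['time'],s['tcp_pos'])
E
```

```text
side beam tilt -0.07 bar z 0.1835 528 567
  knob s,t,z [ 0.083 -0.039  0.239] 99
scene beam tilt -0.069 bar z 0.1833 817 1040
  knob s,t,z [ 0.09  -0.031  0.241] 112
12.45 [0.55671924 0.29742141 0.27977372]
```

Emit:
send_rows(
  series=[
    [[0.99,0,0],[0,0,0]],
    [[0.99,0,0],[0,0,0]],
    [[0.99,-0.5,0],[0,0,0]],
    [[0.99,-0.9,0],[0,0,0]],
    [[0,-1,0],[0,0,0]],
  ],
)

```text
time: 12.95
tcp_pos: [0.4334, 0.2255, 0.2778]
ee_rot: [-0.002, 1.0, -0.0, -0.002]
force: [0.4, 0.7, -0.3]
grip_width: 0.055
gripper_force: 0.0
```

Emit:
send_rows(
  series=[
    [[0,-1,0],[0,0,0]],
    [[0,-1,0],[0,0,0]],
    [[0,-1,0],[0,0,0]],
    [[0,-1,0],[0,0,0]],
    [[0,-1,0],[0,0,0]],
  ],
)

```text
time: 13.45
tcp_pos: [0.4368, 0.074, 0.2781]
ee_rot: [0.0, 1.0, -0.0, -0.001]
force: [-0.5, 1.2, -0.3]
grip_width: 0.0549
gripper_force: 0.0
```

Emit:
send_rows(
  series=[
    [[0,-1,0],[0,0,0]],
    [[0,-1,0],[0,0,0]],
    [[0,-1,0],[0,0,0]],
    [[0,-1,0],[0,0,0]],
    [[0,-1,0],[0,0,0]],
  ],
)

```text
time: 13.95
tcp_pos: [0.4368, -0.0758, 0.2781]
ee_rot: [-0.0, 1.0, 0.0, -0.001]
force: [0.3, 0.0, 0.2]
grip_width: 0.0547
gripper_force: 0.0
```

Emit:
send_rows(
  series=[
    [[0,-1,0],[0,0,0]],
    [[0,-1,0],[0,0,0]],
    [[0,-1,0],[0,0,0]],
    [[0,-1,0],[0,0,0]],
    [[0,-1,0],[0,0,0]],
  ],
)

```text
time: 14.45
tcp_pos: [0.4369, -0.2256, 0.278]
ee_rot: [-0.0, 1.0, 0.0, -0.001]
force: [0.7, 0.7, 0.3]
grip_width: 0.0549
gripper_force: 0.0
```

Emit:
send_rows(
  series=[
    [[0,0,0],[0,0,1]],
    [[0,0,0.5],[0,0,0]],
    [[0,0,0.5],[0,0,0]],
    [[0,0,0],[0,0,0]],
    [[0,0,0],[0,0,0]],
  ],
)

```text
time: 14.95
tcp_pos: [0.4372, -0.2245, 0.2485]
ee_rot: [0.05, 0.999, 0.0, -0.001]
force: [0.4, -0.2, 0.4]
grip_width: 0.055
gripper_force: 0.0
```

```bash
cat >> h.py <<'E'
def wknob(c):
    d,M,P=cam('wrist');x,y,z=P[...,0],P[...,1],P[...,2]
    m=(z>.178)&(z<.195)&(np.hypot(x-c[0],y-c[1])<.03);p=P[m]
    s=robot.observe();T=s['tcp_pos'];mid=(p.min(0)+p.max(0))/2
    Rm=R.from_quat(s['ee_rot']).as_matrix();g=np.array([mid[0],mid[1],.147])
    print(m.sum(),'cap',np.round(mid,4),'ext',np.round(np.ptp(p,axis=0),4),'tcp',T.round(4),'move/30mm',np.round(Rm.T@(g-T)/.03,2))
E
python3 -c "
from h import *
wknob((.4375,-.224))"
```

```text
987 cap [ 0.4367 -0.2229  0.1843] ext [0.0254 0.0252 0.0077] tcp [ 0.4376 -0.2247  0.249 ] move/30mm [0.03 0.06 3.4 ]
```

Emit:
send_rows(
  series=[
    [[0.03,0.06,0.9],[0,0,0]],
    [[0,0,0.9],[0,0,0]],
    [[0,0,0.9],[0,0,0]],
    [[0,0,0.7],[0,0,0]],
    [[0,0,0],[0,0,0]],
  ],
)

```text
time: 15.5
tcp_pos: [0.4358, -0.2221, 0.1452]
ee_rot: [0.05, 0.999, 0.0, -0.002]
force: [-0.6, 0.2, 0.8]
grip_width: 0.0552
gripper_force: 0.0
```

Emit:
send_rows(
  series=[
    [[0,0,0],[0,0,0]],
    [[0,0,0],[0,0,0]],
    [[0,0,0],[0,0,0]],
    [[0,0,0],[0,0,0]],
    [[0,0,0],[0,0,0]],
  ],
  claw=-1,
)

```text
time: 16.0
tcp_pos: [0.4374, -0.2231, 0.1474]
ee_rot: [0.05, 0.999, -0.0, 0.001]
force: [-0.5, -0.9, 4.6]
grip_width: 0.0247
gripper_force: 25.0
```

Emit:
send_rows(
  series=[
    [[0,0,-0.3],[0,0,0]],
    [[0,0,-1],[0,0,0]],
    [[0,0,-1],[0,0,0]],
    [[0,0,-1],[0,0,0]],
    [[0,0,0],[0,0,-1]],
  ],
)

```text
time: 16.5
tcp_pos: [0.4385, -0.2239, 0.2498]
ee_rot: [-0.0, 1.0, -0.001, 0.003]
force: [1.3, -0.2, -1.5]
grip_width: 0.0247
gripper_force: 25.0
```

Emit:
send_rows(
  series=[
    [[0,0.4,0],[0,0,0]],
    [[0,0.8,0],[0,0,0]],
    [[0,0.9,0],[0,0,0]],
    [[0,0.9,0],[0,0,0]],
    [[0,0.9,0],[0,0,0]],
  ],
)

```text
time: 17.0
tcp_pos: [0.4365, -0.1049, 0.2461]
ee_rot: [0.0, 1.0, -0.0, -0.0]
force: [0.1, -0.2, -2.0]
grip_width: 0.0245
gripper_force: 25.0
```

Emit:
send_rows(
  series=[
    [[0,0.9,0],[0,0,0]],
    [[0,0.9,0],[0,0,0]],
    [[0,0.9,0],[0,0,0]],
    [[0,0.9,0],[0,0,0]],
    [[0,0.9,0],[0,0,0]],
  ],
)

```text
time: 17.5
tcp_pos: [0.4365, 0.0301, 0.2462]
ee_rot: [0.0, 1.0, -0.0, 0.0]
force: [0.3, -0.1, -1.3]
grip_width: 0.0244
gripper_force: 25.0
```

Emit:
send_rows(
  series=[
    [[0,0.9,0],[0,0,0]],
    [[0,0.9,0],[0,0,0]],
    [[0,0.9,0],[0,0,0]],
    [[0,0.63,0],[0,0,0]],
    [[0,0,0],[0,0,0]],
  ],
)

```text
time: 18.0
tcp_pos: [0.4365, 0.1318, 0.246]
ee_rot: [-0.002, 1.0, 0.0, -0.0]
force: [-0.4, 0.3, -1.7]
grip_width: 0.0247
gripper_force: 25.0
```

```bash
cat >> h.py <<'E'
def held():
  s=robot.observe();t=s['tcp_pos'];print(s['time'],t)
  for n in('side','scene'):
    d,M,P=cam(n);z=P[...,2]
    m=(np.hypot(P[...,0]-t[0],P[...,1]-t[1])<.035)&(z>t[2]-.055)&(z<t[2]-.012);p=P[m]
    u=p[:,:2]-p[:,:2].mean(0);w,V=np.linalg.eigh(u.T@u);print(n,len(p),p.mean(0),'bail yaw',np.degrees(np.arctan2(V[1,1],V[0,1])),np.sqrt(w/len(u)))
E
python3 -c "
from h import *
held();rack()"
```

```text
18.0 [0.436496   0.13180513 0.24601245]
side 48 [0.43371467 0.11434457 0.21420589] bail yaw 81.78280564929715 [0.00170123 0.01387751]
scene 62 [0.43798713 0.12943274 0.21436561] bail yaw 84.15352261574861 [0.00210981 0.01977572]
side beam tilt -0.069 bar z 0.1834 522 567
  knob s,t,z [ 0.084 -0.04   0.24 ] 103
scene beam tilt -0.068 bar z 0.1834 810 1043
  knob s,t,z [ 0.089 -0.031  0.241] 111
```

Emit:
send_rows(
  series=[
    [[0,-0.11,0],[0,0,0]],
    [[-0.43,-0.04,0],[0,0,0]],
    [[-0.43,-0.04,0],[0,0,0]],
    [[-0.43,-0.04,0],[0,0,0]],
    [[-0.43,-0.04,0],[0,0,0]],
  ],
)

```text
time: 18.7
tcp_pos: [0.4901, 0.1207, 0.2456]
ee_rot: [0.0, 1.0, -0.0, 0.0]
force: [-0.2, 0.7, -1.5]
grip_width: 0.0245
gripper_force: 25.0
```

Emit:
send_rows(
  series=[
    [[-0.43,-0.04,0],[0,0,0]],
    [[-0.43,-0.04,0],[0,0,0]],
    [[-0.43,-0.05,0],[0,0,0]],
    [[-0.4,-0.05,0],[0,0,0]],
    [[0,0,0],[0,0,0]],
  ],
)

```text
time: 19.2
tcp_pos: [0.5406, 0.1152, 0.2454]
ee_rot: [0.0, 1.0, -0.0, 0.0]
force: [-1.0, -0.5, -1.8]
grip_width: 0.0245
gripper_force: 25.0
```

Emit:
send_rows(
  series=[
    [[0,0,0.25],[0,0,0]],
    [[0,0,0.25],[0,0,0]],
    [[0,0,0.25],[0,0,0]],
    [[0,0,0.25],[0,0,0]],
    [[0,0,0.15],[0,0,0]],
  ],
)

```text
time: 19.7
tcp_pos: [0.5389, 0.116, 0.2106]
ee_rot: [-0.0, 1.0, 0.0, -0.0]
force: [-0.4, 0.8, 1.8]
grip_width: 0.0245
gripper_force: 25.0
```

Emit:
send_rows(
  series=[
    [[0,0,0.1],[0,0,0]],
    [[0,0,0.1],[0,0,0]],
    [[0,0,0.1],[0,0,0]],
    [[0,0,0.1],[0,0,0]],
    [[0,0,0],[0,0,0]],
  ],
)

```text
time: 20.2
tcp_pos: [0.5391, 0.1158, 0.199]
ee_rot: [-0.0, 1.0, 0.0, -0.0]
force: [-0.9, 2.2, 2.8]
grip_width: 0.0241
gripper_force: 25.0
```

```bash
python3 -c "
from h import *
rack();print(robot.observe()['force'],robot.observe()['tcp_pos'])"
```

```text
side beam tilt 0.112 bar z 0.184 203 221
scene beam tilt 0.106 bar z 0.1831 826 1091
  knob s,t,z [ 0.086 -0.031  0.257] 139
  knob s,t,z [ 0.169 -0.041  0.225] 53
  knob s,t,z [-0.09  -0.028  0.259] 311
[0.40139558 1.96635077 1.15520969] [0.53922431 0.1159276  0.19921582]
```

Emit:
send_rows(
  series=[
    [[0,0,-0.15],[0,0,0]],
    [[0,0.1,-0.1],[0,0,0]],
    [[0,0.07,0],[0,0,0]],
    [[0,0,0],[0,0,0]],
    [[0,0,0],[0,0,0]],
  ],
)

```text
time: 20.8
tcp_pos: [0.5392, 0.1202, 0.2066]
ee_rot: [0.0, 1.0, -0.0, -0.0]
force: [-0.7, -1.4, 0.7]
grip_width: 0.0245
gripper_force: 25.0
```

```bash
python3 -c "
from h import *
rack();print(robot.observe()['force'],robot.observe()['tcp_pos'])
a=[cam(n)[0]['frame'] for n in('scene','side')]
c=[cv2.resize(a[0][120:240,250:410],None,fx=2.7,fy=2.7),cv2.resize(a[1][90:210,180:310],None,fx=2.7,fy=2.7)]
cv2.imwrite('pics/b3.png',np.hstack(c))"
```

```text
side beam tilt 0.02 bar z 0.1858 202 220
scene beam tilt 0.004 bar z 0.1832 819 1081
  knob s,t,z [ 0.09  -0.032  0.248] 125
  knob s,t,z [-0.086 -0.029  0.26 ] 345
[ 0.08266935 -1.7432052   0.30776488] [0.53919388 0.12030446 0.20665101]
```

View pics/b3.png

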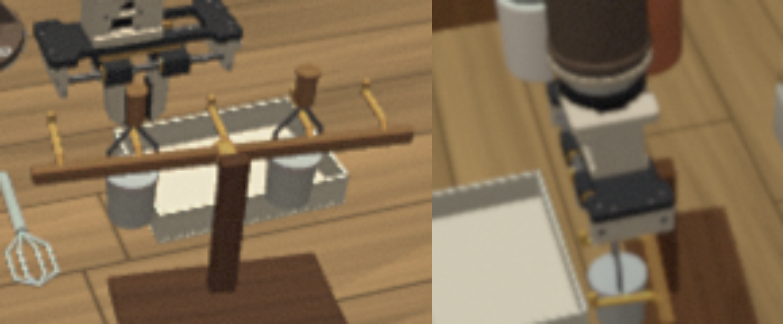

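Emit:
send_rows(
  series=[
    [[0,0,0],[0,0,0]],
    [[0,0,0],[0,0,0]],
    [[0,0,0],[0,0,0]],
    [[0,0,0],[0,0,0]],
    [[0,0,0],[0,0,0]],
  ],
  claw=0.2,
)

```text
time: 21.5
tcp_pos: [0.5392, 0.1208, 0.2067]
ee_rot: [-0.0, 1.0, 0.0, 0.0]
force: [-0.5, 0.5, 0.2]
grip_width: 0.0545
gripper_force: 0.0
```

Emit:
send_rows(
  series=[
    [[0,0,-0.4],[0,0,0]],
    [[0,0,-0.7],[0,0,0]],
    [[0,0,-0.7],[0,0,0]],
    [[0,0,-0.7],[0,0,0]],
    [[0,0,0],[0,0,0]],
  ],
)

```text
time: 22.0
tcp_pos: [0.5408, 0.1209, 0.2854]
ee_rot: [0.0, 1.0, 0.001, 0.003]
force: [-0.1, 0.6, -0.3]
grip_width: 0.0552
gripper_force: 0.0
```

```bash
python3 -c "
from h import *
rack();print(robot.observe()['time'],robot.observe()['tcp_pos'])"
```

```text
side beam tilt 0.003 bar z 0.1834 353 381
  knob s,t,z [-0.097 -0.039  0.245] 135
scene beam tilt 0.004 bar z 0.1832 815 1078
  knob s,t,z [ 0.09  -0.031  0.248] 127
  knob s,t,z [-0.09  -0.03   0.248] 132
22.1 [0.53945359 0.12076907 0.28250869]
```

Emit:
send_rows(
  series=[
    [[0,-0.5,0],[0,0,0]],
    [[0,-1,0],[0,0,0]],
    [[0,-1,0],[0,0,0]],
    [[0,-1,0],[0,0,0]],
    [[0,-1,0],[0,0,0]],
  ],
)

```text
time: 22.6
tcp_pos: [0.5383, -0.0168, 0.2809]
ee_rot: [0.0, 1.0, -0.0, -0.001]
force: [0.5, -0.8, 0.1]
grip_width: 0.0553
gripper_force: 0.0
```

Emit:
send_rows(
  series=[
    [[0,-1,0],[0,0,0]],
    [[0,-1,0],[0,0,0]],
    [[0,-1,0],[0,0,0]],
    [[0,-1,0],[0,0,0]],
    [[0,-1,0],[0,0,0]],
  ],
)

```text
time: 23.1
tcp_pos: [0.5379, -0.1667, 0.2809]
ee_rot: [0.0, 1.0, -0.0, -0.001]
force: [0.2, 0.5, 0.1]
grip_width: 0.0551
gripper_force: 0.0
```

Emit:
send_rows(
  series=[
    [[-0.48,-1,0],[0,0,0]],
    [[-0.48,-1,0],[0,0,0]],
    [[-0.48,-1,0],[0,0,0]],
    [[-0.48,-1,0],[0,0,0]],
    [[-0.48,-1,0.5],[0,0,0]],
  ],
)

```text
time: 23.6
tcp_pos: [0.6112, -0.3173, 0.2675]
ee_rot: [0.0, 1.0, -0.001, 0.001]
force: [0.1, -0.4, 0.2]
grip_width: 0.0551
gripper_force: 0.0
```

Emit:
send_rows(
  series=[
    [[0,-0.5,0.5],[0,0,0]],
    [[0,0,0],[0,0,0]],
    [[0,0,0],[0,0,0]],
  ],
)

```text
time: 23.9
tcp_pos: [0.61, -0.3292, 0.2508]
ee_rot: [0.001, 1.0, 0.001, -0.001]
force: [1.7, 1.2, 0.3]
grip_width: 0.0554
gripper_force: 0.0
```

```bash
python3 -c "
from h import *
wknob((.611,-.329))"
```

```text
959 cap [ 0.6109 -0.3286  0.1843] ext [0.025  0.0246 0.0063] tcp [ 0.6107 -0.3285  0.2517] move/30mm [-0.01 -0.01  3.49]
```

Emit:
send_rows(
  series=[
    [[0,0,0.9],[0,0,0]],
    [[0,0,0.9],[0,0,0]],
    [[0,0,0.9],[0,0,0]],
    [[0,0,0.79],[0,0,0]],
    [[0,0,0],[0,0,0]],
  ],
)

```text
time: 24.45
tcp_pos: [0.61, -0.3265, 0.1447]
ee_rot: [-0.001, 1.0, 0.001, -0.002]
force: [-0.3, -0.3, 0.5]
grip_width: 0.0551
gripper_force: 0.0
```

Emit:
send_rows(
  series=[
    [[0,0,0],[0,0,0]],
    [[0,0,0],[0,0,0]],
    [[0,0,0],[0,0,0]],
    [[0,0,0],[0,0,0]],
    [[0,0,0],[0,0,0]],
  ],
  claw=-1,
)

```text
time: 24.95
tcp_pos: [0.6117, -0.3294, 0.148]
ee_rot: [-0.0, 1.0, -0.0, 0.001]
force: [-0.1, 0.4, 4.4]
grip_width: 0.0249
gripper_force: 25.0
```

Emit:
send_rows(
  series=[
    [[0,0,-0.3],[0,0,0]],
    [[0,0,-0.9],[0,0,0]],
    [[0,0,-1],[0,0,0]],
    [[0,0,-0.9],[0,0,0]],
    [[0,0,0],[0,0,0]],
  ],
)

```text
time: 25.45
tcp_pos: [0.6126, -0.3307, 0.2448]
ee_rot: [0.0, 1.0, -0.002, 0.003]
force: [0.4, -1.1, -1.6]
grip_width: 0.0245
gripper_force: 25.0
```

Emit:
send_rows(
  series=[
    [[0.4,0.4,0],[0,0,0]],
    [[0.65,0.7,0],[0,0,0]],
    [[0.65,0.7,0],[0,0,0]],
    [[0.65,0.7,0],[0,0,0]],
    [[0.65,0.7,0],[0,0,0]],
  ],
)

```text
time: 25.95
tcp_pos: [0.5198, -0.2323, 0.2392]
ee_rot: [0.0, 1.0, 0.0, -0.001]
force: [-0.3, 0.1, -1.1]
grip_width: 0.0244
gripper_force: 25.0
```

Emit:
send_rows(
  series=[
    [[0.65,0.7,0],[0,0,0]],
    [[0.65,0.7,0],[0,0,0]],
    [[0.65,0.7,0],[0,0,0]],
    [[0.4,0.8,0],[0,0,0]],
    [[0,0.9,0],[0,0,0]],
  ],
)

```text
time: 26.45
tcp_pos: [0.4482, -0.1191, 0.2396]
ee_rot: [0.001, 1.0, 0.0, -0.001]
force: [1.5, 0.4, -2.2]
grip_width: 0.0244
gripper_force: 25.0
```

Emit:
send_rows(
  series=[
    [[0,0.9,0],[0,0,0]],
    [[0,0.9,0],[0,0,0]],
    [[0,0.9,0],[0,0,0]],
    [[0,0.9,0],[0,0,0]],
    [[0,0.9,0],[0,0,0]],
  ],
)

```text
time: 26.95
tcp_pos: [0.4501, 0.0166, 0.2396]
ee_rot: [0.0, 1.0, -0.0, -0.0]
force: [0.9, -0.7, -1.6]
grip_width: 0.0246
gripper_force: 25.0
```

Emit:
send_rows(
  series=[
    [[0,0.9,0],[0,0,0]],
    [[0,0.9,0],[0,0,0]],
    [[0,0.9,0],[0,0,0]],
    [[0,0.9,0],[0,0,0]],
    [[0,0.9,0],[0,0,0]],
  ],
)

```text
time: 27.45
tcp_pos: [0.4501, 0.1515, 0.2395]
ee_rot: [0.0, 1.0, -0.0, -0.0]
force: [0.9, 0.5, -1.7]
grip_width: 0.0248
gripper_force: 25.0
```

```bash
python3 -c "
from h import *
held()"
```

```text
27.45 [0.45010536 0.15145795 0.23954972]
side 43 [0.44695388 0.13266942 0.20802157] bail yaw 81.66201495281344 [0.00178919 0.01117414]
scene 62 [0.45137818 0.15658034 0.20801334] bail yaw 82.88356053423219 [0.00210716 0.02017417]
```

Emit:
send_rows(
  series=[
    [[0,0.8,0],[0,0,0]],
    [[0,0.8,0],[0,0,0]],
    [[0,0.6,0],[0,0,0]],
    [[0,0,0],[0,0,-0.2]],
    [[-0.4,-0.04,0],[0,0,0]],
  ],
)

```text
time: 28.05
tcp_pos: [0.4617, 0.2152, 0.2396]
ee_rot: [-0.011, 1.0, -0.0, -0.001]
force: [-0.5, 0.1, -2.2]
grip_width: 0.0245
gripper_force: 25.0
```

Emit:
send_rows(
  series=[
    [[-0.4,-0.04,0],[0,0,0]],
    [[-0.4,-0.04,0],[0,0,0]],
    [[-0.4,-0.04,0],[0,0,0]],
    [[-0.4,-0.04,0],[0,0,0]],
    [[-0.4,-0.04,0],[0,0,0]],
  ],
)

```text
time: 28.55
tcp_pos: [0.5241, 0.2105, 0.2399]
ee_rot: [-0.01, 1.0, -0.0, 0.0]
force: [0.4, 0.4, -1.7]
grip_width: 0.0245
gripper_force: 25.0
```

Emit:
send_rows(
  series=[
    [[-0.4,-0.04,0],[0,0,0]],
    [[-0.4,-0.04,0],[0,0,0]],
    [[0,0,0.2],[0,0,0]],
    [[0,0,0.3],[0,0,0]],
    [[0,0,0.3],[0,0,0]],
  ],
)

```text
time: 29.05
tcp_pos: [0.5462, 0.2092, 0.215]
ee_rot: [-0.01, 1.0, -0.0, -0.0]
force: [0.8, -0.3, -1.4]
grip_width: 0.0246
gripper_force: 25.0
```

Emit:
send_rows(
  series=[
    [[0,0,0.2],[0,0,0]],
    [[0,0,0.15],[0,0,0]],
    [[0,0,0.1],[0,0,0]],
    [[0,0,0],[0,0,0]],
    [[0,0,0],[0,0,0]],
  ],
)

```text
time: 29.55
tcp_pos: [0.5491, 0.2098, 0.2054]
ee_rot: [-0.01, 1.0, 0.001, 0.003]
force: [-0.3, -0.8, 16.8]
grip_width: 0.0244
gripper_force: 25.0
```

```bash
python3 -c "
from h import *
rack();print(robot.observe()['force'],robot.observe()['tcp_pos'])
"
```

```text
side beam tilt 0.004 bar z 0.1838 371 397
  knob s,t,z [-0.097 -0.039  0.248] 134
scene beam tilt -0.0 bar z 0.1834 799 1078
  knob s,t,z [ 0.004 -0.029  0.26 ] 334
  knob s,t,z [ 0.09  -0.031  0.246] 126
  knob s,t,z [-0.09  -0.03   0.247] 132
[-0.93778391 -1.55559762 16.22525188] [0.54911312 0.2097995  0.20543867]
```

Emit:
send_rows(
  series=[
    [[0,0,-0.08],[0,0,0]],
    [[0,0,0],[0,0,0]],
    [[0,0,0],[0,0,0]],
  ],
)

```text
time: 29.95
tcp_pos: [0.5477, 0.2095, 0.2061]
ee_rot: [-0.01, 1.0, 0.001, 0.001]
force: [0.1, 0.5, 8.7]
grip_width: 0.0244
gripper_force: 25.0
```

Emit:
send_rows(
  series=[
    [[0,0,0],[0,0,0]],
    [[0,0,0],[0,0,0]],
    [[0,0,0],[0,0,0]],
    [[0,0,0],[0,0,0]],
    [[0,0,0],[0,0,0]],
  ],
  claw=0.2,
)

```text
time: 30.45
tcp_pos: [0.5467, 0.209, 0.2047]
ee_rot: [-0.01, 1.0, -0.0, -0.0]
force: [-0.2, 0.2, -0.3]
grip_width: 0.0546
gripper_force: 0.0
```

Emit:
send_rows(
  series=[
    [[0,0,-0.4],[0,0,0]],
    [[0,0,-0.7],[0,0,0]],
    [[0,0,-0.7],[0,0,0]],
    [[0,0,-0.7],[0,0,0]],
    [[0,0,-0.3],[0,0,0.2]],
  ],
)

```text
time: 30.95
tcp_pos: [0.5478, 0.2093, 0.2917]
ee_rot: [0.0, 1.0, 0.001, 0.002]
force: [-0.6, 0.6, -0.6]
grip_width: 0.0553
gripper_force: 0.0
```

```bash
python3 -c "
from h import *
rack();print(robot.observe()['time'],robot.observe()['tcp_pos'])
P=cam('side')[2];F=robot.get_image('side')['frame'];hsv=cv2.cvtColor(F,cv2.COLOR_BGR2HSV);x,y,z=P[...,0],P[...,1],P[...,2]
mm=(hsv[...,1]>110)&(z>.03)&(z<.075)&(x>.3)&(x<.75)&(y<.0)&(y>-.5)
n,l,s,c=cv2.connectedComponentsWithStats(mm.astype(np.uint8))
for i in range(1,n):
    if s[i,4]>60:
        r=cv2.minAreaRect(P[l==i][:,:2].astype(np.float32)*1000);print(c[i].round(),np.round(r[0]),np.round(r[1]),round(r[2],1))
"
```

```text
side beam tilt 0.004 bar z 0.1834 507 544
  knob s,t,z [-0.007 -0.041  0.246] 125
  knob s,t,z [-0.097 -0.039  0.247] 135
scene beam tilt 0.006 bar z 0.1832 818 1083
  knob s,t,z [ 0.09  -0.031  0.247] 126
  knob s,t,z [ 0.    -0.032  0.248] 129
  knob s,t,z [-0.089 -0.031  0.247] 128
31.05 [0.5476051  0.2092797  0.29054157]
[304. 281.] [ 614. -136.] [29. 65.] 22.1
[279. 326.] [ 519. -235.] [64. 31.] 7.4
[298. 365.] [ 532. -334.] [64. 30.] 4.8
[259. 381.] [ 442. -341.] [31. 65.] 23.2
```

Emit:
send_rows(
  series=[
    [[0.06,-0.9,0],[0,0,0]],
    [[0.06,-1,0],[0,0,0]],
    [[0.06,-1,0],[0,0,0]],
    [[0.06,-1,0],[0,0,0]],
    [[0.06,-1,0],[0,0,0]],
  ],
)

```text
time: 31.65
tcp_pos: [0.537, 0.0608, 0.2876]
ee_rot: [-0.0, 1.0, -0.0, -0.001]
force: [-1.1, -0.5, 1.1]
grip_width: 0.0548
gripper_force: 0.0
```

Emit:
send_rows(
  series=[
    [[0.06,-1,0],[0,0,0]],
    [[0.06,-1,0],[0,0,0]],
    [[0.06,-1,0],[0,0,0]],
    [[0.06,-1,0],[0,0,0]],
    [[0.06,-1,0],[0,0,0]],
  ],
)

```text
time: 32.15
tcp_pos: [0.528, -0.0891, 0.2877]
ee_rot: [-0.0, 1.0, 0.0, -0.001]
force: [-0.3, -0.2, 0.8]
grip_width: 0.0552
gripper_force: 0.0
```

Emit:
send_rows(
  series=[
    [[0.06,-1,0.5],[0,0,0]],
    [[0.06,-1,0.8],[0,0,0]],
    [[0.06,-1,0.8],[0,0,0]],
    [[0.06,-1,0.8],[0,0,0]],
    [[0.06,-0.8,0.5],[0,0,0]],
  ],
)

```text
time: 32.65
tcp_pos: [0.5179, -0.2333, 0.184]
ee_rot: [0.001, 1.0, 0.0, -0.002]
force: [-0.1, -0.2, 0.3]
grip_width: 0.0549
gripper_force: 0.0
```

Emit:
send_rows(
  series=[
    [[0,0,0],[0,0,-0.75]],
    [[0,0,0],[0,0,-0.75]],
    [[0,0,0],[0,0,0]],
    [[0,0,0],[0,0,0]],
  ],
)

```text
time: 33.05
tcp_pos: [0.5194, -0.2317, 0.1862]
ee_rot: [-0.074, 0.997, 0.0, -0.001]
force: [0.2, 0.2, 0.4]
grip_width: 0.0549
gripper_force: 0.0
```

```bash
cat >> h.py <<'E'
def wcrust():
    d,M,P=cam('wrist');x,y,z=P[...,0],P[...,1],P[...,2];hsv=cv2.cvtColor(d['frame'],cv2.COLOR_BGR2HSV)
    s=robot.observe();T=s['tcp_pos'];Rm=R.from_quat(s['ee_rot']).as_matrix();yw=np.degrees(np.arctan2(Rm[1,1],Rm[0,1]))
    print(s['time'],'tcp',T.round(4),'yaw',yw.round(1))
    m=(hsv[...,1]>110)&(z>.03)&(z<.062)&(x>.3)&(x<.75)&(y<.0)&(y>-.5)
    n,l,st,c=cv2.connectedComponentsWithStats(m.astype(np.uint8))
    for i in range(1,n):
        if st[i,4]>500:
            p=P[l==i];(cx,cy),(w,h),a=cv2.minAreaRect(p[:,:2].astype(np.float32)*1000)
            cl=a if w<h else a+90   # closing direction = short side
            dy=(cl-yw+90)%180-90; g=np.array([cx/1000,cy/1000,.025])
            print(np.round([cx,cy,w,h]),'close',round(cl%180,1),'rz/0.1',round(-np.radians(dy)*10,2),'move/30mm',np.round(Rm.T@(g-T)/.03,2))
E
python3 -c "
from h import *
wcrust()"
```

```text
33.1 tcp [ 0.5196 -0.2317  0.1864] yaw 98.5
[ 443. -335.   36.   67.] close 23.6 rz/0.1 13.08 move/30mm [ 3.02 -3.03  5.38]
[ 534. -328.   67.   34.] close 95.0 rz/0.1 0.61 move/30mm [-0.   -3.23  5.38]
[ 520. -229.   68.   34.] close 99.4 rz/0.1 -0.16 move/30mm [-0.05  0.09  5.38]
```

Emit:
send_rows(
  series=[
    [[0,0.09,1],[0,0,-0.1]],
    [[0,0,1],[0,0,0]],
    [[0,0,1],[0,0,0]],
    [[0,0,1],[0,0,0]],
    [[0,0,0.8],[0,0,0]],
  ],
)

```text
time: 33.6
tcp_pos: [0.519, -0.2288, 0.0413]
ee_rot: [-0.079, 0.997, 0.0, -0.0]
force: [0.4, 0.0, -0.1]
grip_width: 0.0552
gripper_force: 0.0
```

Emit:
send_rows(
  series=[
    [[0,0,0.4],[0,0,0]],
    [[0,0,0.15],[0,0,0]],
    [[0,0,0],[0,0,0]],
  ],
)

```text
time: 33.9
tcp_pos: [0.5196, -0.2293, 0.0265]
ee_rot: [-0.08, 0.997, -0.0, -0.0]
force: [0.3, -0.7, 0.2]
grip_width: 0.0554
gripper_force: 0.0
```

Emit:
send_rows(
  series=[
    [[0,0,0],[0,0,0]],
    [[0,0,0],[0,0,0]],
    [[0,0,0],[0,0,0]],
    [[0,0,0],[0,0,0]],
    [[0,0,0],[0,0,0]],
  ],
  claw=-1,
  grip_force=20,
)

```text
time: 34.4
tcp_pos: [0.52, -0.2295, 0.0272]
ee_rot: [-0.08, 0.997, -0.0, 0.001]
force: [-0.8, -0.5, 7.0]
grip_width: 0.036
gripper_force: 20.0
```

Emit:
send_rows(
  series=[
    [[0,0,-0.4],[0,0,0]],
    [[0,0,-1],[0,0,0]],
    [[0,0,-1],[0,0,0]],
    [[0,0,-1],[0,0,0.8]],
    [[0,0,-0.6],[0,0,0.8]],
  ],
)

```text
time: 34.9
tcp_pos: [0.5201, -0.2298, 0.1495]
ee_rot: [0.002, 1.0, -0.0, 0.001]
force: [0.3, -0.3, -0.7]
grip_width: 0.0359
gripper_force: 20.0
```

Emit:
send_rows(
  series=[
    [[0.5,0.5,0],[0,0,0]],
    [[0.6,0.9,0],[0,0,0]],
    [[0.6,1,0],[0,0,0]],
    [[0.6,1,0],[0,0,0]],
    [[0.6,1,0],[0,0,0]],
  ],
)

```text
time: 35.4
tcp_pos: [0.4316, -0.0964, 0.1471]
ee_rot: [0.0, 1.0, 0.0, 0.0]
force: [0.2, 0.9, -0.6]
grip_width: 0.0362
gripper_force: 20.0
```

Emit:
send_rows(
  series=[
    [[0.6,1,0],[0,0,0]],
    [[0,1,0],[0,0,0]],
    [[0,1,0],[0,0,0]],
    [[0,1,0],[0,0,0]],
    [[0,1,0],[0,0,0]],
  ],
)

```text
time: 35.9
tcp_pos: [0.4143, 0.0538, 0.1472]
ee_rot: [0.0, 1.0, 0.0, 0.0]
force: [1.0, -0.8, -1.0]
grip_width: 0.0356
gripper_force: 20.0
```

Emit:
send_rows(
  series=[
    [[0,1,0],[0,0,0]],
    [[0,1,0],[0,0,0]],
    [[0,1,0],[0,0,0]],
    [[0,1,0],[0,0,0]],
    [[0,1,0],[0,0,0]],
  ],
)

```text
time: 36.4
tcp_pos: [0.4144, 0.2038, 0.1472]
ee_rot: [0.0, 1.0, 0.0, 0.0]
force: [0.0, -0.5, -0.4]
grip_width: 0.0359
gripper_force: 20.0
```

Emit:
send_rows(
  series=[
    [[0,1,0],[0,0,0]],
    [[0,1,0],[0,0,0]],
    [[0,1,0.8],[0,0,0]],
    [[0,0.95,1],[0,0,0]],
    [[0,0,1],[0,0,0]],
  ],
)

```text
time: 36.9
tcp_pos: [0.4144, 0.3263, 0.0625]
ee_rot: [-0.002, 1.0, 0.002, 0.001]
force: [0.8, -0.3, -1.4]
grip_width: 0.0357
gripper_force: 20.0
```

Emit:
send_rows(
  series=[
    [[0,0,0.5],[0,0,0]],
    [[0,0,0],[0,0,0]],
    [[0,0,0],[0,0,0]],
  ],
)

```text
time: 37.2
tcp_pos: [0.4148, 0.3211, 0.0482]
ee_rot: [0.0, 1.0, -0.0, 0.0]
force: [0.6, 0.5, 0.6]
grip_width: 0.036
gripper_force: 20.0
```

Emit:
send_rows(
  series=[
    [[0,0,0],[0,0,0]],
    [[0,0,0],[0,0,0]],
    [[0,0,0],[0,0,0]],
    [[0,0,-0.7],[0,0,0]],
    [[0,0,-1],[0,0,0]],
  ],
  claw=0.2,
)

```text
time: 37.7
tcp_pos: [0.4137, 0.3204, 0.0982]
ee_rot: [0.0, 1.0, -0.001, -0.001]
force: [-0.5, 0.3, 0.7]
grip_width: 0.0553
gripper_force: 0.0
```

Emit:
send_rows(
  series=[
    [[0,0,-1],[0,0,0]],
    [[0,0,-0.5],[0,0,0]],
    [[0,-0.5,0],[0,0,0]],
    [[0,-1,0],[0,0,0]],
    [[0,-1,0],[0,0,0]],
  ],
)

```text
time: 38.2
tcp_pos: [0.4138, 0.2443, 0.1427]
ee_rot: [-0.0, 1.0, -0.0, -0.0]
force: [0.6, -1.1, -0.0]
grip_width: 0.0551
gripper_force: 0.0
```

```bash
python3 -c "
from h import *
d,M,P=cam('scene');d2=robot.get_image('side')
cv2.imwrite('pics/t1.png',np.hstack([cv2.resize(d['frame'][130:270,240:420],None,fx=2,fy=2),cv2.resize(d2['frame'][110:250,150:310],None,fx=2,fy=2)]))
rack();print(robot.observe()['tcp_pos'])"
```

```text
side beam tilt 0.003 bar z 0.1834 571 610
  knob s,t,z [ 0.084 -0.04   0.245] 114
  knob s,t,z [-0.006 -0.041  0.245] 125
  knob s,t,z [-0.097 -0.039  0.245] 137
scene beam tilt 0.005 bar z 0.1832 820 1075
  knob s,t,z [ 0.09  -0.032  0.248] 125
  knob s,t,z [ 0.    -0.033  0.248] 129
  knob s,t,z [-0.09  -0.03   0.246] 127
[0.41421867 0.24472167 0.1429265 ]
```

View pics/t1.png

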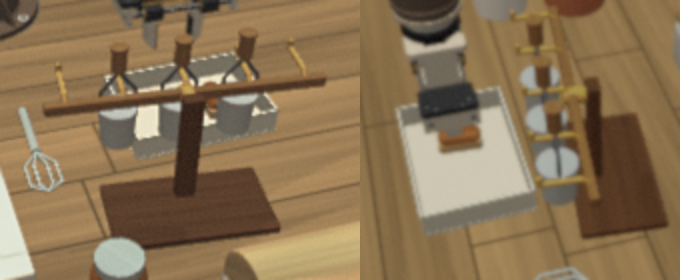

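Emit:
send_rows(
  series=[
    [[0,-1,0],[0,0,0]],
    [[0,-1,0],[0,0,0]],
    [[0,-1,0],[0,0,0]],
    [[0,-1,0],[0,0,0]],
    [[0,-1,0],[0,0,0]],
  ],
)

```text
time: 38.9
tcp_pos: [0.4143, 0.0958, 0.1431]
ee_rot: [-0.001, 1.0, 0.0, -0.0]
force: [1.0, -0.4, -0.3]
grip_width: 0.0553
gripper_force: 0.0
```

Emit:
send_rows(
  series=[
    [[0,-1,0],[0,0,0]],
    [[0,-1,0],[0,0,0]],
    [[0,-1,0],[0,0,0]],
    [[0,-1,0],[0,0,0]],
    [[0,-1,0],[0,0,0]],
  ],
)

```text
time: 39.4
tcp_pos: [0.4146, -0.0543, 0.1431]
ee_rot: [-0.001, 1.0, 0.0, 0.0]
force: [-0.3, 0.4, 0.4]
grip_width: 0.0547
gripper_force: 0.0
```

Emit:
send_rows(
  series=[
    [[-0.44,-1,0],[0,0,0]],
    [[-0.44,-1,0],[0,0,0]],
    [[-0.44,-1,0],[0,0,0]],
    [[-0.44,-1,0],[0,0,0]],
    [[-0.44,-1,0],[0,0,0]],
  ],
)

```text
time: 39.9
tcp_pos: [0.4813, -0.2043, 0.1428]
ee_rot: [-0.001, 1.0, 0.0, -0.0]
force: [1.2, 0.9, 0.4]
grip_width: 0.055
gripper_force: 0.0
```

Emit:
send_rows(
  series=[
    [[-0.44,-1,0],[0,0,0]],
    [[-0.44,-1,0],[0,0,0]],
    [[-0.44,-1,0],[0,0,0]],
    [[-0.48,-1,0],[0,0,0]],
    [[0,0,0],[0,0,-0.9]],
  ],
)

```text
time: 40.4
tcp_pos: [0.5356, -0.3278, 0.1425]
ee_rot: [-0.044, 0.999, -0.001, 0.0]
force: [0.6, -1.2, -0.0]
grip_width: 0.055
gripper_force: 0.0
```

Emit:
send_rows(
  series=[
    [[0,0,0],[0,0,0]],
    [[0,0,0],[0,0,0]],
  ],
)

```text
time: 40.6
tcp_pos: [0.5346, -0.3227, 0.1427]
ee_rot: [-0.044, 0.999, 0.001, -0.0]
force: [0.4, 0.8, 0.4]
grip_width: 0.0552
gripper_force: 0.0
```

```bash
python3 -c "
from h import *
wcrust()"
```

```text
40.65 tcp [ 0.5345 -0.3225  0.1429] yaw 95.1
[ 444. -336.   35.   69.] close 23.7 rz/0.1 12.47 move/30mm [ 3.06 -0.19  3.93]
[ 534. -329.   67.   34.] close 94.2 rz/0.1 0.16 move/30mm [ 0.05 -0.21  3.93]
```

Grasp it, lift, and carry to y≈0.265 in the tray.

Emit:
send_rows(
  series=[
    [[0.05,-0.21,0.6],[0,0,0.1]],
    [[0,0,1],[0,0,0]],
    [[0,0,1],[0,0,0]],
    [[0,0,0.9],[0,0,0]],
    [[0,0,0.4],[0,0,0]],
  ],
)

```text
time: 41.15
tcp_pos: [0.5324, -0.3283, 0.0241]
ee_rot: [-0.04, 0.999, 0.001, -0.001]
force: [0.5, 1.0, -0.1]
grip_width: 0.0551
gripper_force: 0.0
```

Emit:
send_rows(
  series=[
    [[0,0,0],[0,0,0]],
    [[0,0,0],[0,0,0]],
    [[0,0,0],[0,0,0]],
    [[0,0,0],[0,0,0]],
    [[0,0,0],[0,0,0]],
  ],
  claw=-1,
)

```text
time: 41.65
tcp_pos: [0.5345, -0.3307, 0.0279]
ee_rot: [-0.04, 0.999, -0.001, 0.001]
force: [-0.5, 1.0, 6.7]
grip_width: 0.0358
gripper_force: 20.0
```

Emit:
send_rows(
  series=[
    [[0,0,-0.4],[0,0,0]],
    [[0,0,-1],[0,0,0]],
    [[0,0,-1],[0,0,0]],
    [[0,0,-1],[0,0,0]],
    [[0,0,-0.6],[0,0,0.8]],
  ],
)

```text
time: 42.15
tcp_pos: [0.5341, -0.3311, 0.15]
ee_rot: [0.001, 1.0, -0.001, 0.002]
force: [0.4, -0.1, 0.5]
grip_width: 0.0359
gripper_force: 20.0
```

Emit:
send_rows(
  series=[
    [[0.5,0.7,0],[0,0,0]],
    [[0.5,1,0],[0,0,0]],
    [[0.5,1,0],[0,0,0]],
    [[0.5,1,0],[0,0,0]],
    [[0.5,1,0],[0,0,0]],
  ],
)

```text
time: 42.65
tcp_pos: [0.4578, -0.1882, 0.1473]
ee_rot: [0.0, 1.0, 0.0, 0.001]
force: [1.1, 0.5, 0.3]
grip_width: 0.0358
gripper_force: 20.0
```

Emit:
send_rows(
  series=[
    [[0.5,1,0],[0,0,0]],
    [[0.5,1,0],[0,0,0]],
    [[0.5,1,0],[0,0,0]],
    [[0,1,0],[0,0,0]],
    [[0,1,0],[0,0,0]],
  ],
)

```text
time: 43.15
tcp_pos: [0.4132, -0.0383, 0.1474]
ee_rot: [0.0, 1.0, 0.0, 0.001]
force: [0.5, 0.0, -0.6]
grip_width: 0.0361
gripper_force: 20.0
```

Emit:
send_rows(
  series=[
    [[0,1,0],[0,0,0]],
    [[0,1,0],[0,0,0]],
    [[0,1,0],[0,0,0]],
    [[0,1,0],[0,0,0]],
    [[0,1,0],[0,0,0]],
  ],
)

```text
time: 43.65
tcp_pos: [0.4136, 0.1119, 0.1474]
ee_rot: [0.0, 1.0, 0.0, 0.001]
force: [0.9, -0.2, -0.6]
grip_width: 0.036
gripper_force: 20.0
```

Emit:
send_rows(
  series=[
    [[0,1,0],[0,0,0]],
    [[0,1,0],[0,0,0]],
    [[0,1,0],[0,0,0]],
    [[0,1,0.8],[0,0,0]],
    [[0,0.95,1],[0,0,0]],
  ],
)

```text
time: 44.15
tcp_pos: [0.4149, 0.2616, 0.0938]
ee_rot: [0.0, 1.0, 0.002, 0.002]
force: [0.9, -0.4, -0.8]
grip_width: 0.0357
gripper_force: 20.0
```

Emit:
send_rows(
  series=[
    [[0,0,1],[0,0,0]],
    [[0,0,0.5],[0,0,0]],
    [[0,0,0],[0,0,0]],
    [[0,0,0],[0,0,0]],
  ],
)

```text
time: 44.55
tcp_pos: [0.4139, 0.2592, 0.0482]
ee_rot: [0.0, 1.0, 0.0, 0.0]
force: [-0.2, 0.6, 0.1]
grip_width: 0.0357
gripper_force: 20.0
```

Emit:
send_rows(
  series=[
    [[0,0,0],[0,0,0]],
    [[0,0,0],[0,0,0]],
    [[0,0,0],[0,0,0]],
    [[0,0,-0.7],[0,0,0]],
    [[0,0,-1],[0,0,0]],
  ],
  claw=0.2,
)

```text
time: 45.05
tcp_pos: [0.4127, 0.2586, 0.0983]
ee_rot: [0.0, 1.0, -0.001, -0.001]
force: [1.3, -0.1, -0.1]
grip_width: 0.055
gripper_force: 0.0
```

Emit:
send_rows(
  series=[
    [[0,0,-1],[0,0,0]],
    [[0,-0.5,-0.5],[0,0,0]],
    [[0,-1,0],[0,0,0]],
    [[0,-1,0],[0,0,0]],
    [[0,-1,0],[0,0,0]],
  ],
)

```text
time: 45.55
tcp_pos: [0.4136, 0.1533, 0.144]
ee_rot: [-0.0, 1.0, 0.0, 0.001]
force: [1.0, -0.6, -0.1]
grip_width: 0.0553
gripper_force: 0.0
```

Emit:
send_rows(
  series=[
    [[0,-1,0],[0,0,0]],
    [[0,-1,0],[0,0,0]],
    [[0,-1,0],[0,0,0]],
    [[0,-1,0],[0,0,0]],
    [[0,-1,0],[0,0,0]],
  ],
)

```text
time: 46.05
tcp_pos: [0.4135, 0.0031, 0.1439]
ee_rot: [0.0, 1.0, 0.0, 0.0]
force: [1.0, -0.9, -0.2]
grip_width: 0.0552
gripper_force: 0.0
```

Emit:
send_rows(
  series=[
    [[0,-1,0],[0,0,0]],
    [[-0.2,-1,0],[0,0,0]],
    [[-0.2,-1,0],[0,0,0]],
    [[-0.2,-1,0],[0,0,0]],
    [[-0.2,-1,0],[0,0,0]],
  ],
)

```text
time: 46.55
tcp_pos: [0.4377, -0.147, 0.1439]
ee_rot: [0.0, 1.0, 0.0, 0.0]
force: [0.6, 0.6, 0.2]
grip_width: 0.055
gripper_force: 0.0
```

Emit:
send_rows(
  series=[
    [[-0.2,-1,0],[0,0,0]],
    [[0,-1,0],[0,0,0]],
    [[0,-1,0],[0,0,0]],
    [[0,-1,0],[0,0,0]],
    [[0,-1,0],[0,0,0]],
  ],
)

```text
time: 47.05
tcp_pos: [0.4435, -0.297, 0.1438]
ee_rot: [0.0, 1.0, 0.0, 0.0]
force: [0.3, 0.3, 0.2]
grip_width: 0.0549
gripper_force: 0.0
```

Emit:
send_rows(
  series=[
    [[0,-1,0],[0,0,0]],
    [[0,0,0],[0,0,0.9]],
    [[0,0,0],[0,0,0.9]],
    [[0,0,0],[0,0,0.9]],
    [[0,0,0],[0,0,0.9]],
  ],
)

```text
time: 47.55
tcp_pos: [0.4435, -0.3258, 0.1437]
ee_rot: [0.181, 0.983, 0.0, 0.0]
force: [-0.8, 0.2, -0.3]
grip_width: 0.055
gripper_force: 0.0
```

Emit:
send_rows(
  series=[
    [[0,0,0],[0,0,1]],
    [[0,0,0],[0,0,1]],
    [[0,0,0],[0,0,1]],
    [[0,0,0],[0,0,1]],
    [[0,0,0],[0,0,1]],
  ],
)

```text
time: 48.05
tcp_pos: [0.4435, -0.3256, 0.1437]
ee_rot: [0.419, 0.908, 0.0, 0.0]
force: [0.1, -0.1, -0.4]
grip_width: 0.0549
gripper_force: 0.0
```

Emit:
send_rows(
  series=[
    [[0,0,0],[0,0,1]],
    [[0,0,0],[0,0,1]],
    [[0,0,0],[0,0,1]],
    [[0,0,0],[0,0,0]],
    [[0,0,0],[0,0,0]],
  ],
)

```text
time: 48.55
tcp_pos: [0.4436, -0.3256, 0.1436]
ee_rot: [0.547, 0.837, 0.0, 0.0]
force: [-1.2, -0.1, 0.3]
grip_width: 0.0553
gripper_force: 0.0
```

```bash
python3 -c "
from h import *
wcrust()"
```

```text
48.6 tcp [ 0.4436 -0.3256  0.1435] yaw 23.7
[ 443. -335.   35.   67.] close 24.3 rz/0.1 -0.1 move/30mm [-0.28 -0.15  3.95]
```

Emit:
send_rows(
  series=[
    [[-0.28,-0.15,0.6],[0,0,0]],
    [[0,0,1],[0,0,0]],
    [[0,0,1],[0,0,0]],
    [[0,0,0.9],[0,0,0]],
    [[0,0,0.4],[0,0,0]],
  ],
)

```text
time: 49.1
tcp_pos: [0.4418, -0.3344, 0.0244]
ee_rot: [0.547, 0.837, 0.0, -0.001]
force: [0.2, -0.2, 0.8]
grip_width: 0.0553
gripper_force: 0.0
```

Emit:
send_rows(
  series=[
    [[0,0,0],[0,0,0]],
    [[0,0,0],[0,0,0]],
    [[0,0,0],[0,0,0]],
    [[0,0,0],[0,0,0]],
    [[0,0,0],[0,0,0]],
  ],
  claw=-1,
)

```text
time: 49.6
tcp_pos: [0.4435, -0.3359, 0.0277]
ee_rot: [0.548, 0.836, 0.0, 0.001]
force: [-1.0, 0.8, 7.8]
grip_width: 0.0355
gripper_force: 20.0
```

Emit:
send_rows(
  series=[
    [[0,0,-0.4],[0,0,0]],
    [[0,0,-1],[0,0,0]],
    [[0,0,-1],[0,0,0]],
    [[0,0,-1],[0,0,-0.6]],
    [[0,0,-0.6],[0,0,-1]],
  ],
)

```text
time: 50.1
tcp_pos: [0.4432, -0.3358, 0.1495]
ee_rot: [0.478, 0.878, -0.0, 0.001]
force: [1.0, -0.5, -0.7]
grip_width: 0.0361
gripper_force: 20.0
```

Emit:
send_rows(
  series=[
    [[0,0,0],[0,0,-1]],
    [[0,0,0],[0,0,-1]],
    [[0,0,0],[0,0,-1]],
    [[0,0,0],[0,0,-1]],
    [[0,0,0],[0,0,-1]],
  ],
)

```text
time: 50.6
tcp_pos: [0.4426, -0.3353, 0.1474]
ee_rot: [0.246, 0.969, -0.0, 0.0]
force: [-0.5, -0.2, -0.0]
grip_width: 0.0359
gripper_force: 20.0
```

Emit:
send_rows(
  series=[
    [[0,0,0],[0,0,-1]],
    [[0,0,0],[0,0,-1]],
    [[0,0,0],[0,0,-1]],
    [[0,0,0],[0,0,-1]],
    [[0,0,0],[0,0,-1]],
  ],
)

```text
time: 51.1
tcp_pos: [0.4425, -0.3354, 0.1474]
ee_rot: [-0.002, 1.0, -0.0, 0.0]
force: [-0.7, -0.5, -0.7]
grip_width: 0.0356
gripper_force: 20.0
```

Emit:
send_rows(
  series=[
    [[0.2,0.5,0],[0,0,0]],
    [[0.2,1,0],[0,0,0]],
    [[0.2,1,0],[0,0,0]],
    [[0.2,1,0],[0,0,0]],
    [[0.2,1,0],[0,0,0]],
  ],
)

```text
time: 51.6
tcp_pos: [0.4123, -0.1993, 0.1472]
ee_rot: [0.0, 1.0, -0.0, 0.0]
force: [0.0, -0.3, -0.2]
grip_width: 0.0356
gripper_force: 20.0
```

Emit:
send_rows(
  series=[
    [[0,1,0],[0,0,0]],
    [[0,1,0],[0,0,0]],
    [[0,1,0],[0,0,0]],
    [[0,1,0],[0,0,0]],
    [[0,1,0],[0,0,0]],
  ],
)

```text
time: 52.1
tcp_pos: [0.4127, -0.0493, 0.1473]
ee_rot: [0.0, 1.0, -0.0, 0.001]
force: [1.0, 1.3, 0.1]
grip_width: 0.0359
gripper_force: 20.0
```

Emit:
send_rows(
  series=[
    [[0,1,0],[0,0,0]],
    [[0,1,0],[0,0,0]],
    [[0,1,0],[0,0,0]],
    [[0,0.5,0],[0,0,0]],
    [[0,0,0],[0,0,0]],
  ],
)

```text
time: 52.6
tcp_pos: [0.4129, 0.0568, 0.1472]
ee_rot: [-0.002, 1.0, 0.0, 0.001]
force: [0.7, 0.5, -0.4]
grip_width: 0.0359
gripper_force: 20.0
```

Emit:
send_rows(
  series=[
    [[0,0.95,0],[0,0,0]],
    [[0,1,0],[0,0,0]],
    [[0,1,0],[0,0,0]],
    [[0,1,0.8],[0,0,0]],
    [[0,1,1],[0,0,0]],
  ],
)

```text
time: 53.1
tcp_pos: [0.4145, 0.2039, 0.0935]
ee_rot: [0.001, 1.0, 0.001, 0.002]
force: [0.9, -0.1, 0.2]
grip_width: 0.0359
gripper_force: 20.0
```

Emit:
send_rows(
  series=[
    [[0,0,1],[0,0,0]],
    [[0,0,0.5],[0,0,0]],
    [[0,0,0],[0,0,0]],
    [[0,0,0],[0,0,0]],
  ],
)

```text
time: 53.5
tcp_pos: [0.4133, 0.2024, 0.048]
ee_rot: [0.001, 1.0, -0.0, 0.0]
force: [0.1, -0.3, -0.5]
grip_width: 0.036
gripper_force: 20.0
```

Emit:
send_rows(
  series=[
    [[0,0,0],[0,0,0]],
    [[0,0,0],[0,0,0]],
    [[0,0,0],[0,0,0]],
    [[0,0,-0.7],[0,0,0]],
    [[0,0,-1],[0,0,0]],
  ],
  claw=0.2,
)

```text
time: 54.0
tcp_pos: [0.4119, 0.2027, 0.0984]
ee_rot: [0.0, 1.0, -0.001, -0.001]
force: [-0.1, 0.4, 0.3]
grip_width: 0.0552
gripper_force: 0.0
```

Emit:
send_rows(
  series=[
    [[0,0,-1],[0,0,0]],
    [[0,-0.5,-0.5],[0,0,0]],
    [[0,-1,0],[0,0,0]],
    [[0,-1,0],[0,0,0]],
    [[0,-1,0],[0,0,0]],
  ],
)

```text
time: 54.5
tcp_pos: [0.4128, 0.0973, 0.144]
ee_rot: [-0.0, 1.0, 0.0, 0.001]
force: [-0.9, -0.3, 0.5]
grip_width: 0.0551
gripper_force: 0.0
```

Emit:
send_rows(
  series=[
    [[0,-1,0],[0,0,0]],
    [[0,-1,0],[0,0,0]],
    [[0,-1,0],[0,0,0]],
    [[0,-1,0],[0,0,0]],
    [[0,-1,0],[0,0,0]],
  ],
)

```text
time: 55.0
tcp_pos: [0.4127, -0.0529, 0.1439]
ee_rot: [0.0, 1.0, 0.0, 0.0]
force: [-0.1, 0.0, 0.4]
grip_width: 0.055
gripper_force: 0.0
```

Emit:
send_rows(
  series=[
    [[-0.9,-0.5,0],[0,0,0]],
    [[-0.9,-0.5,0],[0,0,0]],
    [[-0.9,-0.5,0],[0,0,0]],
    [[-0.9,-0.5,0],[0,0,0]],
    [[-0.9,-0.5,0],[0,0,0]],
  ],
)

```text
time: 55.5
tcp_pos: [0.5488, -0.1274, 0.1437]
ee_rot: [-0.0, 1.0, 0.0, 0.0]
force: [-0.9, 0.7, 0.2]
grip_width: 0.0553
gripper_force: 0.0
```

Emit:
send_rows(
  series=[
    [[-0.9,-0.1,0],[0,0,0]],
    [[-0.9,0,0],[0,0,0]],
    [[-0.5,0,0],[0,0,1]],
    [[0,0,0],[0,0,1]],
    [[0,0,0],[0,0,1]],
  ],
)

```text
time: 56.0
tcp_pos: [0.6171, -0.1297, 0.1435]
ee_rot: [0.151, 0.988, -0.0, 0.0]
force: [0.0, -1.1, -1.1]
grip_width: 0.0549
gripper_force: 0.0
```

Emit:
send_rows(
  series=[
    [[0,0,0],[0,0,1]],
    [[0,0,0],[0,0,1]],
    [[0,0,0],[0,0,1]],
    [[0,0,0],[0,0,1]],
    [[0,0,0],[0,0,1]],
  ],
)

```text
time: 56.5
tcp_pos: [0.6167, -0.1296, 0.1438]
ee_rot: [0.391, 0.92, 0.0, 0.0]
force: [0.0, -0.3, 0.2]
grip_width: 0.0552
gripper_force: 0.0
```

Emit:
send_rows(
  series=[
    [[0,0,0],[0,0,1]],
    [[0,0,0],[0,0,1]],
    [[0,0,0],[0,0,1]],
    [[0,0,0],[0,0,1]],
    [[0,0,0],[0,0,0]],
  ],
)

```text
time: 57.0
tcp_pos: [0.6168, -0.1294, 0.1436]
ee_rot: [0.565, 0.825, 0.0, 0.0]
force: [-0.7, -0.4, 0.1]
grip_width: 0.0549
gripper_force: 0.0
```

```bash
python3 -c "
from h import *
wcrust();rack()"
```

```text
57.05 tcp [ 0.6167 -0.1295  0.1435] yaw 21.4
[ 617. -128.   35.   66.] close 20.5 rz/0.1 0.16 move/30mm [0.04 0.03 3.95]
side beam tilt 0.002 bar z 0.1833 529 568
  knob s,t,z [ 0.084 -0.04   0.245] 114
  knob s,t,z [-0.006 -0.041  0.245] 126
  knob s,t,z [-0.097 -0.039  0.245] 136
scene beam tilt 0.006 bar z 0.1832 816 1083
  knob s,t,z [ 0.09  -0.031  0.247] 127
  knob s,t,z [ 0.001 -0.033  0.246] 128
  knob s,t,z [-0.09  -0.03   0.248] 126
```

Emit:
send_rows(
  series=[
    [[0.04,0.03,0.6],[0,0,0.1]],
    [[0,0,1],[0,0,0]],
    [[0,0,1],[0,0,0]],
    [[0,0,0.9],[0,0,0]],
    [[0,0,0.4],[0,0,0]],
  ],
)

```text
time: 57.65
tcp_pos: [0.6158, -0.1278, 0.0242]
ee_rot: [0.568, 0.823, -0.0, -0.001]
force: [-0.8, -0.0, -1.0]
grip_width: 0.0549
gripper_force: 0.0
```

Emit:
send_rows(
  series=[
    [[0,0,0],[0,0,0]],
    [[0,0,0],[0,0,0]],
    [[0,0,0],[0,0,0]],
    [[0,0,0],[0,0,0]],
    [[0,0,0],[0,0,0]],
  ],
  claw=-1,
)

```text
time: 58.15
tcp_pos: [0.6182, -0.1286, 0.0279]
ee_rot: [0.569, 0.823, 0.001, 0.001]
force: [-0.2, -0.4, 6.7]
grip_width: 0.0356
gripper_force: 20.0
```

Emit:
send_rows(
  series=[
    [[0,0,-0.4],[0,0,0]],
    [[0,0,-1],[0,0,0]],
    [[0,0,-1],[0,0,0]],
    [[0,0,-1],[0,0,-1]],
    [[0,0,-0.6],[0,0,-1]],
  ],
)

```text
time: 58.65
tcp_pos: [0.6179, -0.1287, 0.1498]
ee_rot: [0.482, 0.876, 0.0, 0.001]
force: [0.8, -0.1, -0.6]
grip_width: 0.0357
gripper_force: 20.0
```

Emit:
send_rows(
  series=[
    [[0,0,0],[0,0,-1]],
    [[0,0,0],[0,0,-1]],
    [[0,0,0],[0,0,-1]],
    [[0,0,0],[0,0,-1]],
    [[0,0,0],[0,0,-1]],
  ],
)

```text
time: 59.15
tcp_pos: [0.6171, -0.1284, 0.1475]
ee_rot: [0.25, 0.968, -0.0, 0.0]
force: [-0.4, -0.3, -0.8]
grip_width: 0.0358
gripper_force: 20.0
```

Emit:
send_rows(
  series=[
    [[0,0,0],[0,0,-1]],
    [[0,0,0],[0,0,-1]],
    [[0,0,0],[0,0,-1]],
    [[0,0,0],[0,0,-1]],
    [[0,0,0],[0,0,-1]],
  ],
)

```text
time: 59.65
tcp_pos: [0.6171, -0.1285, 0.1474]
ee_rot: [0.003, 1.0, -0.0, 0.0]
force: [0.5, 0.8, -0.6]
grip_width: 0.0357
gripper_force: 20.0
```

Emit:
send_rows(
  series=[
    [[0.8,0,0],[0,0,0]],
    [[1,0,0],[0,0,0]],
    [[1,0,0],[0,0,0]],
    [[1,0,0],[0,0,0]],
    [[1,0,0],[0,0,0]],
  ],
)

```text
time: 60.15
tcp_pos: [0.4719, -0.127, 0.1472]
ee_rot: [0.005, 1.0, -0.0, 0.0]
force: [0.4, 0.0, -0.5]
grip_width: 0.0356
gripper_force: 20.0
```

Emit:
send_rows(
  series=[
    [[1,0.4,0],[0,0,0]],
    [[0.95,0.8,0],[0,0,0]],
    [[0,1,0],[0,0,0]],
    [[0,1,0],[0,0,0]],
    [[0,1,0],[0,0,0]],
  ],
)

```text
time: 60.65
tcp_pos: [0.4159, 0.0006, 0.1474]
ee_rot: [0.005, 1.0, 0.0, 0.001]
force: [0.7, 0.4, -0.4]
grip_width: 0.036
gripper_force: 20.0
```

Emit:
send_rows(
  series=[
    [[0,1,0],[0,0,0]],
    [[0,1,0],[0,0,0]],
    [[0,1,0],[0,0,0]],
    [[0,1,0],[0,0,0]],
    [[0,1,0],[0,0,0]],
  ],
)

```text
time: 61.15
tcp_pos: [0.4176, 0.1508, 0.1473]
ee_rot: [0.005, 1.0, 0.0, 0.001]
force: [0.9, -0.2, -0.3]
grip_width: 0.036
gripper_force: 20.0
```

Emit:
send_rows(
  series=[
    [[0,1,0],[0,0,0]],
    [[0,1,0],[0,0,0]],
    [[0,1,0],[0,0,0]],
    [[0,1,0],[0,0,0]],
    [[0,0,0],[0,0,0]],
  ],
)

```text
time: 61.65
tcp_pos: [0.4184, 0.2742, 0.1473]
ee_rot: [0.003, 1.0, 0.001, 0.001]
force: [-0.5, -0.3, -0.0]
grip_width: 0.0358
gripper_force: 20.0
```

Emit:
send_rows(
  series=[
    [[0,1,0],[0,0,0]],
    [[0,1,0],[0,0,0]],
    [[0,0.9,0],[0,0,0]],
    [[0,0.43,0.6],[0,0,0]],
    [[0,0,1],[0,0,0]],
  ],
)

```text
time: 62.15
tcp_pos: [0.4208, 0.3727, 0.1002]
ee_rot: [0.004, 1.0, 0.002, 0.002]
force: [0.1, 0.5, -0.7]
grip_width: 0.0355
gripper_force: 20.0
```

Emit:
send_rows(
  series=[
    [[0,0,1],[0,0,0]],
    [[0,0,0.55],[0,0,0]],
    [[0,0,0],[0,0,0]],
    [[0,0,0],[0,0,0]],
  ],
)

```text
time: 62.55
tcp_pos: [0.4202, 0.3692, 0.0528]
ee_rot: [0.005, 1.0, -0.0, 0.0]
force: [0.4, 0.5, -0.8]
grip_width: 0.0357
gripper_force: 20.0
```

Emit:
send_rows(
  series=[
    [[0,0,0],[0,0,0]],
    [[0,0,0],[0,0,0]],
    [[0,0,0],[0,0,0]],
    [[0,0,-0.7],[0,0,0]],
    [[0,0,-1],[0,0,0]],
  ],
  claw=0.2,
)

```text
time: 63.05
tcp_pos: [0.4188, 0.3688, 0.1026]
ee_rot: [0.005, 1.0, -0.001, -0.001]
force: [-0.5, 0.9, 1.1]
grip_width: 0.0549
gripper_force: 0.0
```

Emit:
send_rows(
  series=[
    [[0,0,-1],[0,0,0]],
    [[0.5,0,-1],[0,0,0]],
    [[1,1,-1],[0,0,0]],
    [[0.5,1,0],[0,0,0]],
    [[0,1,0],[0,0,0]],
  ],
)

```text
time: 63.55
tcp_pos: [0.3594, 0.4612, 0.1938]
ee_rot: [0.004, 1.0, 0.002, 0.0]
force: [0.8, 0.6, -0.4]
grip_width: 0.0551
gripper_force: 0.0
```

Emit:
send_rows(
  series=[
    [[0,1,0],[0,0,0]],
    [[0,1,0],[0,0,0]],
    [[0,1,0],[0,0,0]],
    [[0,0,0],[0,0,0]],
    [[0,0,0],[0,0,0]],
  ],
)

```text
time: 64.05
tcp_pos: [0.3623, 0.5492, 0.1916]
ee_rot: [0.005, 1.0, -0.0, -0.0]
force: [0.1, -0.0, 0.7]
grip_width: 0.0549
gripper_force: 0.0
```

```bash
python3 -c "
from h import *
rack();print(robot.observe()['time'],robot.observe()['tcp_pos'])
d,M,P=cam('side','end.png');hsv=cv2.cvtColor(d['frame'],cv2.COLOR_BGR2HSV);x,y,z=P[...,0],P[...,1],P[...,2]
m=(hsv[...,1]>140)&(z>.012)&(z<.09)&(x>.3)&(x<.51)&(y>.15)&(y<.42)
n,l,s,c=cv2.connectedComponentsWithStats(m.astype(np.uint8))
for i in range(1,n):
    if s[i,4]>40: print(np.round(P[l==i].mean(0),3),P[l==i][:,2].max().round(3),s[i,4])
"
```

```text
side beam tilt 0.003 bar z 0.1834 567 607
  knob s,t,z [ 0.084 -0.04   0.246] 117
  knob s,t,z [-0.007 -0.041  0.245] 125
  knob s,t,z [-0.097 -0.039  0.246] 134
scene beam tilt 0.004 bar z 0.1833 816 1080
  knob s,t,z [ 0.09  -0.032  0.247] 127
  knob s,t,z [ 0.001 -0.033  0.248] 127
  knob s,t,z [-0.09  -0.03   0.248] 128
64.15 [0.36305769 0.54797048 0.19193688]
[0.421 0.34  0.031] 0.04 327
[0.415 0.249 0.031] 0.04 155
[0.414 0.195 0.032] 0.042 155
```

View pics/end.png

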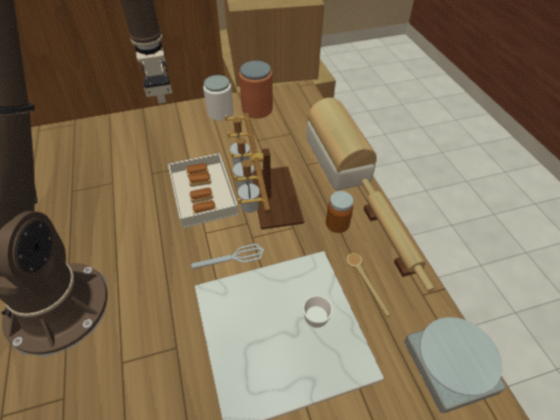

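All four crusts lie in the tray (around pixel 200,190), three pails hang on the pegs (240,125–195), and the board holds only the ramekin (317,311). The bar is level and the arm is clear.

```bash
python3 -c "
from cell import robot
print(robot.close_job())"
```

```text
the job is handed in; nothing more can be done
None
```

The job is handed in: three pails hang on the two inner pegs and the middle peg with the bar level, all four crusts are in the tray, and the ramekin, jar, whisk and spoon look untouched in the final picture; the hand-in call returned no verdict.

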